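Level the fermenting stand and load it

TASK

The three-footed fermenting stand is low at its nose and small jars are crowding it: first set every small jar aside, upright on the white cutting board. Then push the orange wedge under the stand's low foot until the bubble of the level is centred between its lines, and let go; with the stand level, stand all the small jars upright on its black mat. It must still be level on the wedge at the end; leave the tall jar, the blue lid and the glass cup alone.

Things in the scene. Friction and masses are not known exactly. Their poses are not given: they have to be found in the camera images.
- plate: aluminium plate of the stand, 8 mm thick, 280 mm wide, tapering to a 64 mm nose; a rim at both ends and the rear rises 18 mm above it. Origin: underside, midway between the two bolted feet (y = -110, +110 mm), 30 to 33 mm above the bench. x runs from nose (-225 mm) to rear edge (+25 mm), z up. Tilts about its y axis from 0.05 rad nose-low (start) to 0.06 nose-high, sinking by its own weight (1 kg)
- foot (a point): lowest point of the low foot, black, round-ended, 10 mm radius, under the nose at plate (-200, 0, -14) mm. It hangs 6 to 9 mm above the bench at the start and 16 to 19 mm when the plate is level. Axes as the plate's
- mat (a point): centre of the top face of the black rubber mat on the plate, at plate (-50, 0, +10) mm; the mat is 90 mm along plate x and 250 mm along plate y. Axes as the plate's
- bubble (a joint): reading of the blue spirit level (104 x 30 mm, along plate x on the nose, its top 27 mm above the plate's underside): position (m) of its white 16 mm bubble on the green vial. 0 = centred between the two black lines (26 mm apart); positive = towards the rear, nose low (0.03 at the start); negative = nose too high. 3 mm of bubble per mm of foot height
- wedge: loose orange plastic wedge, 145 x 40 mm, 0.16 kg. Origin on its underside, midway along the ramp. x points to the thin tip at +60 mm (2.5 mm thick); the ramp rises evenly by 0.18 to 24 mm at x = -60 mm. Behind it an upright grip tab, x = -60 to -85 mm, 30 mm wide (y), 46 mm tall. It stays where left under the foot; sliding it in takes 5 to 15 N
- board: white plastic cutting board lying on the bench, fixed, 340 mm (its x) by 150 mm (its y), 10 mm thick; origin at the centre of its underside
- tall_jar: bystander: amber preserving jar, 90 mm diameter, 160 mm tall; origin at the centre of its underside
- blue_lid: bystander: blue plastic lid lying flat, 60 mm diameter, 12 mm thick; origin at the centre of its underside
- glass_cup: bystander: glass cup, 70 mm across, 70 mm tall; origin at the centre of its underside
- jar1: small squat closed glass jar with a heavy base, round, 58 mm diameter, 60 mm tall, about 0.3 kg, steel lid on a red seal, brick-red contents; origin at the centre of its underside, z up through the lid. May be absent (None)
- jar2: small squat closed glass jar with a heavy base, round, 58 mm diameter, 60 mm tall, about 0.3 kg, steel lid on a red seal, pale grain contents; origin at the centre of its underside, z up through the lid. May be absent (None)
- jar3: small squat closed glass jar with a heavy base, round, 58 mm diameter, 60 mm tall, about 0.3 kg, steel lid on a red seal, orange contents; origin at the centre of its underside, z up through the lid. May be absent (None)
- jar4: small squat closed glass jar with a heavy base, round, 58 mm diameter, 60 mm tall, about 0.3 kg, steel lid on a red seal, dark brown contents; origin at the centre of its underside, z up through the lid. May be absent (None)
Mind the look-alikes: they are no part of the job. Of the things that look like the wedge, take the one that is farthest from the robot's base at the start.

How it is judged:
By the outcome, as a careful person would: the job done as asked, in the order asked, and still so for the second after the job is handed in, with the robot touching nothing.
Of jar1, jar2, jar3, jar4 only 2 to 3 are there at a start; the rules pass over those that are not, and their reading is None.
At some moment in a run one of jar1, jar2, jar3, jar4 may be knocked a few centimetres aside while the robot is not near it.
It also fails if it takes over 210 s, if anything falls off the work surface, if the arm or the gripper's body presses on something with over 40 N, if the wrist force passes 120 N, or if a joint passes its speed limit or range.

ROBOT

A 7-joint arm with a two-finger parallel gripper is mounted at the origin on the work surface. World frame = base frame: x ahead of the robot, y to its left, z up, the work surface at z = 0. Lengths are in m, angles in rad, forces in N, time in s.
With the tool pointing down it reaches from about 0.425 to 0.925 m from the base axis. Payload 6.8 kg.
Tool frame: the origin (TCP) lies at the centre of the arm's flange, where the gripper is bolted on; the fingertips stand 173 mm ahead of it and the grasp point (between the pads) lies 155 mm ahead of it; z points along the fingers, y is the direction in which the jaws open and shut (so a half turn about z gives the same grasp; the last joint's range is limited). The gripper opens to 85 mm and grips with 20 to 120 N. Pads are 22 mm wide; open, the fingers measure 114 mm over their backs; the gripper's body (76 mm by 85 mm) begins 54 mm behind the grasp point. The pads swing forward as they close: fully open they stand 13 mm farther back than shut.
Start: joints at [1.231, 0.477, 0.022, 1.555, -0.011, 1.109, -0.083], TCP at [0.155, -0.657, 0.405] pointing down, gripper open.
Joint ranges: [-2.96, 2.96], [-0.34, 2.1], [-1.41, 1.46], [0.24, 2.44], [-1.37, 4.51], [0.17, 1.92], [-2.96, 2.96]. Speed limits (rad/s): [2.39, 2.39, 3.14, 3.14, 3.14, 3.14, 3.14].

INTERFACE

Orientations are given as a rotation vector (axis times angle).
In Python, from bench import readout, grab_frame, camera_model, r gives the robot as it stands.
- The arm moves only by the tool apply_moves, never from a script. Its argument "deltas" is a list of rows, each an object with "xyz": the shift along the world's x, y, z in m, a list of three; "turn": the turn about the world's z in rad. In form: [{"xyz": [dx, dy, dz], "turn": turn}, ...]. A call has 1 to 12 rows; each row shifts and turns the commanded pose from where the row before left it; what a row does not reach is not made up. A row lasts 1/12 s, in which the tool goes at most 41.7 mm and 7.16 degrees, less where a joint would pass 70% of its speed; a pose out of reach is approached as far as the arm can. A call with a gripper value outside its range is refused whole. "claw" is the gripper's target within -1 to 1 (shut at 1, half-way at 0, fully open at -1), set as the call begins (left out, the last holds). The fingers move at their own pace and stop on an object; "squeeze" is the grip in N (left out, the last holds). Time passes only in rows, so rows that do not move let the fingers close. It gives the time, the measured TCP pose, the force and the opening at its end, in the units of the state.
- readout.get_obs(): the state, without advancing time (a new reading comes with each control period).
- grab_frame(name): name is "scene" or "top"; returns the picture (420x560x3 uint8, red, green, blue); there is no depth.
- camera_model(name): a dict with "intrinsics" (3x3 intrinsics, pixels), "R" (3x3) and "t" (3): a world point X has camera coordinates R X + t. Camera axes: x right, y down, z forward; pixel columns grow to the right and rows downward; lengths in m; the calibration is good to about 2 mm. A picture is of the moment at which its call begins. camera_model takes no time and is no camera call.
- r.hand_in(): hands the job in, once; it reports no verdict.
The state is a dict: "clock": time; "joints": joint angles; "qvel": joint speeds; "tau": joint torques, N m; "tcp_pos": TCP position; "orientation": TCP orientation; "contact_force": force on the tool from outside, world axes, zero at the start; "moment": the same for the moment, N m; "grip_width": finger opening in m.
Only numpy, scipy, OpenCV 4.12 (cv2) and the standard library are available. Lean on these libraries where they do the work, as an engineer would, in place of code of your own. Each camera call takes 0.05 s, during which the arm holds its last target.

## Working session

There is one attempt and no reset: what is moved stays moved. The work goes in short steps, Python scripts to look and compute and a tool call to move; the robot and the scene stay as the last step left them, time stands still between calls to the robot, and variables do not carry over. Pictures are saved under pics/ and viewed, and the job is handed in when it is done.

Besides the shell and the picture viewer there is one more tool, called after "Call:" as name([rows], argument=value, ...), one row to a line, values as JSON. apply_moves: Moves the arm, as the interface text tells. Its arguments: {"type":"object","properties":{"deltas":{"type":"array"},"claw":{"type":"number"},"squeeze":{"type":"number"}},"required":["deltas"]}

```bash
mkdir -p pics; ls; python3 - <<'E'
from bench import readout, grab_frame, camera_model, r
import cv2
print(readout.get_obs())
for n in ("scene","top"):
    print(n,camera_model(n))
    cv2.imwrite(f"pics/{n}0.png",grab_frame(n)[:,:,::-1])
E
```

```text
pics
{'clock': 0.0, 'joints': array([ 1.23090427,  0.4777776 ,  0.02232906,  1.55647754, -0.01153355,
        1.10927173, -0.08312017]), 'qvel': array([1.08982474e-03, 1.21979231e-03, 1.17453171e-05, 9.12017840e-04,
       1.73525708e-03, 2.08039758e-03, 4.43677714e-04]), 'tau': array([ 1.53350888e-04, -5.96462202e+01,  1.60814624e+00, -2.81198448e+01,
        1.24701503e-02,  9.52636474e-03, -1.77918182e-06]), 'tcp_pos': array([ 0.1550146 , -0.6566667 ,  0.40372927]), 'orientation': array([-3.11874963e+00, -3.63070931e-01,  4.81885878e-04]), 'contact_force': array([ 0.12792363,  0.74571782, -0.41043234]), 'moment': array([0.00688194, 0.03760037, 0.02088137]), 'grip_width': 0.08515161177650378}
scene {'intrinsics': array([[414.64963944,   0.        , 272.35249121],
       [  0.        , 414.64963944, 215.72696254],
       [  0.        ,   0.        ,   1.        ]]), 'R': array([[-0.06613477,  0.99779993,  0.00463587],
       [ 0.5607144 ,  0.04100677, -0.82699323],
       [-0.82536389, -0.05209361, -0.56219277]]), 't': array([ 0.10643605, -0.21345986,  1.55935453])}
top {'intrinsics': array([[478.98315906,   0.        , 286.41571958],
       [  0.        , 478.98315906, 210.20104116],
       [  0.        ,   0.        ,   1.        ]]), 'R': array([[ 0.00471318, -0.99998394,  0.00314755],
       [-0.99480909, -0.0050087 , -0.10163552],
       [ 0.10164965, -0.00265219, -0.99481672]]), 't': array([-0.06813545,  0.50960105,  1.25321615])}
```

View pics/scene0.png

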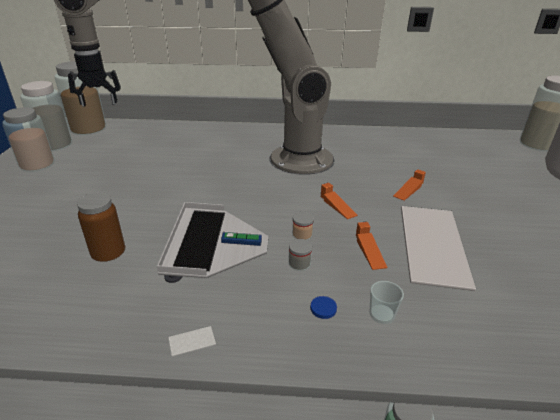

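View pics/top0.png

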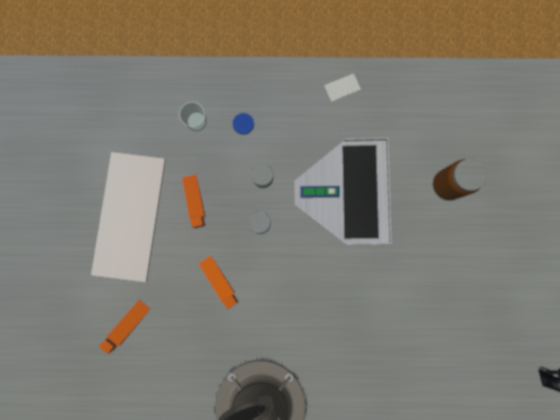

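The top view shows two small jars at about (262,175) and (260,222), with the nose at (296,192). The board is at (128,217), the cup at (193,115), the lid at (243,124) and the tall jar at (455,180).

Three things could be taken for the wedge in the top view: (193,202), (218,282) and (125,327). The base is near (260,395), so (193,202) is the farthest. I'll check it in close crops.

```bash
cat > h.py <<'E'
import numpy as np, cv2
from bench import readout, grab_frame, camera_model, r
CM={n:camera_model(n) for n in("scene","top")}
def P(n): 
    c=CM[n]; return c["intrinsics"]@np.hstack([c["R"],c["t"].reshape(3,1)])
def proj(n,X):
    h=P(n)@np.append(X,1); return h[:2]/h[2]
def plane(n,uv,z):
    c=CM[n]; d=c["R"].T@np.linalg.inv(c["intrinsics"])@np.array([uv[0],uv[1],1.]); o=-c["R"].T@c["t"]
    return o+d*(z-o[2])/d[2]
def tri(uvs,uvt):
    X=cv2.triangulatePoints(P("scene"),P("top"),np.array(uvs,float).reshape(2,1),np.array(uvt,float).reshape(2,1))[:,0]
    X=X[:3]/X[3]; return X, np.linalg.norm(proj("top",X)-uvt)
def crop(n,x0,y0,x1,y1,s,out,im=None):
    im=grab_frame(n) if im is None else im
    c=cv2.resize(im[y0:y1,x0:x1],None,fx=s,fy=s,interpolation=cv2.INTER_CUBIC)
    cv2.imwrite("pics/"+out,c[:,:,::-1])
E
python3 - <<'E'
from h import *
T=cv2.imread("pics/top0.png")[:,:,::-1];S=cv2.imread("pics/scene0.png")[:,:,::-1]
crop("top",80,90,280,240,4,"t1.png",T)
crop("top",240,130,400,250,5,"t2.png",T)
crop("scene",150,180,310,300,5,"s1.png",S)
crop("scene",270,180,480,330,3.8,"s2.png",S)
E
```

```text
(no output)
```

View pics/t1.png

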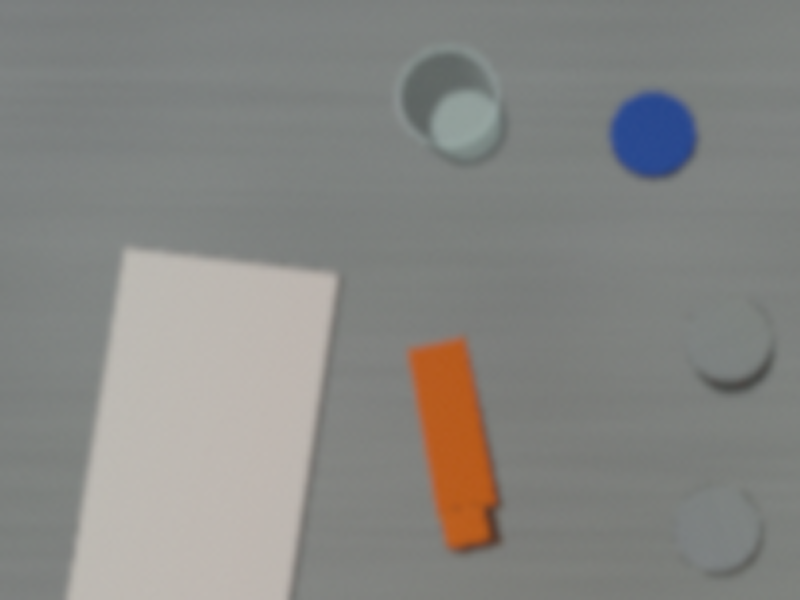

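View pics/t2.png

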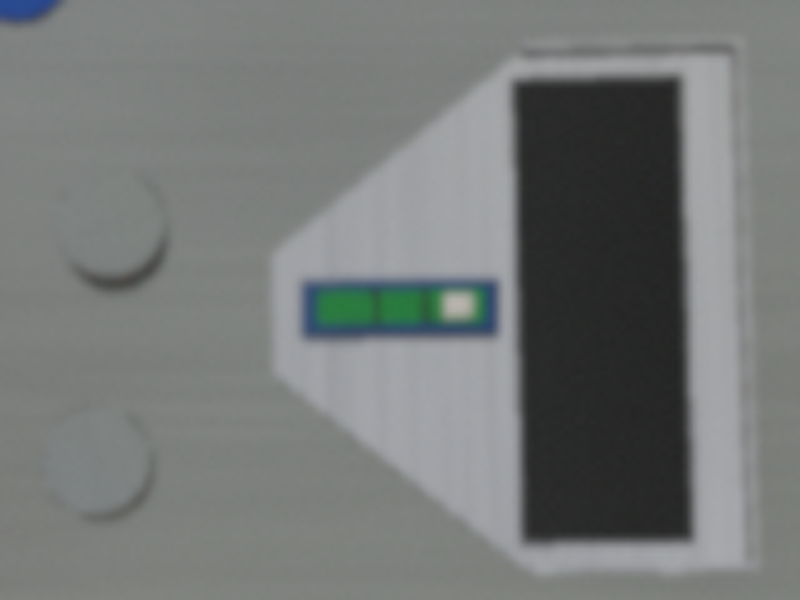

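View pics/s1.png

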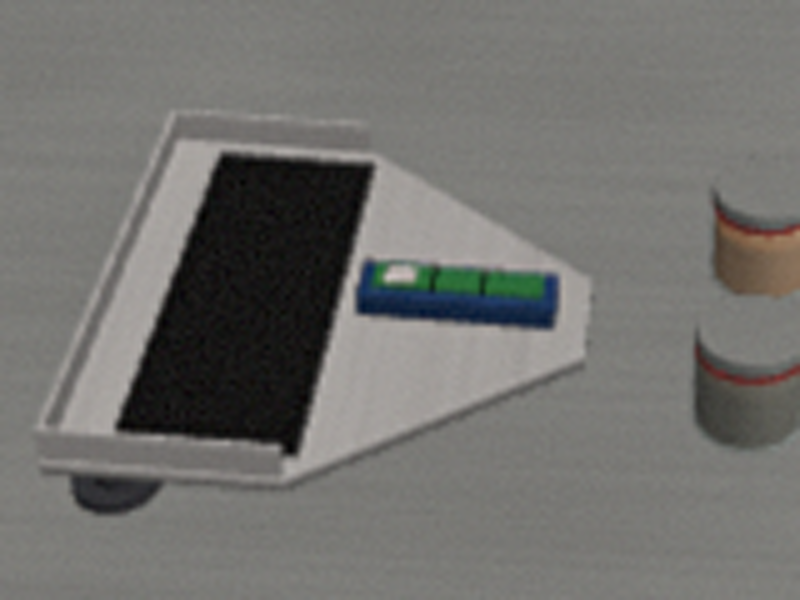

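View pics/s2.png

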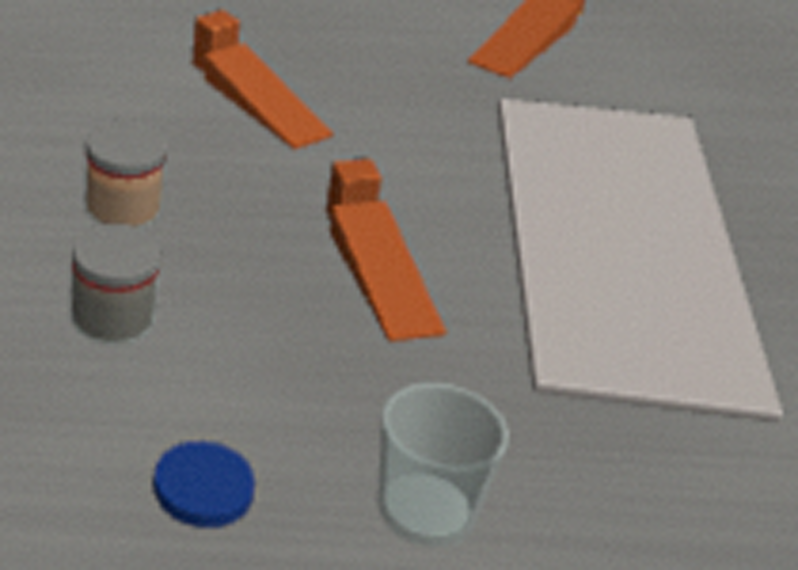

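The crop confirms the orange wedge at top (193,202): its tab is nearest the robot, near (197,222), and its thin tip is near (190,176). The bubble sits to the rear of the lines at top (331,191). One jar has grain contents (far, 263,174) and one has orange contents (near, 260,222). Next I'll locate everything and overlay the models in both views.

```bash
python3 - <<'E'
from h import *
T=cv2.imread("pics/top0.png");S=cv2.imread("pics/scene0.png")
def t1(x,y): return np.array([80+x/4-.4,90+y/4-.4])
def t2(x,y): return np.array([240+x/5-.4,130+y/5-.4])
def s1(x,y): return np.array([150+x/5-.4,180+y/5-.4])
def s2(x,y): return np.array([270+x/3.8-.4,180+y/3.8-.4])
jars={"grain":t2(113,222),"orange":t2(100,463)}
for k,uv in jars.items():
    X=plane("top",uv,.060); print(k,X.round(4))
    for z in(0,.06):
        pts=[X*[1,1,0]+[.029*np.cos(a),.029*np.sin(a),z] for a in np.linspace(0,6.28,40)]
        for n,im in(("top",T),("scene",S)):
            for p in pts:
                u=proj(n,p).round().astype(int); im[u[1],u[0]]=(0,0,255) if z else (255,0,0)
print("wedge")
# triangulated: tip corners, tab top corners
for nm,a,b in[("tipL",s2(445,331),t1(410,350)),("tipR",s2(391,340),t1(410,350)),("tipR'",s2(391,340),t1(465,338)),("tipL'",s2(445,331),t1(465,338)),("lvl nose+",s1(557,274),t2(304,282)),]:
    print(nm,tri(a,b))
print("stand")
# mat corners  top: (514,82),(681,77),(692,540),(522,541); scene: 
for nm,a,b in[("m-front far",s1(297,453),t2(514,82)),("m-rear far",s1(118,430),t2(681,77)),("m-rear near",s1(221,154),t2(692,540)),("m-front near",s1(374,164),t2(522,541)),("noseA",s1(584,362),t2(273,255)),("noseB",s1(590,282),t2(274,372))]:
    print(nm,tri(a,b))
print("board")
for nm,a,b in[("a",s2(781,415),t1(125,247)),("b",s2(537,386),t1(337,273)),("c",s2(501,99),(148-.4,281)),("d",s2(692,117),(92,275.))]:
    print(nm,tri(a,b),plane("top",b,.01))
print("cup",plane("top",t1(447,95),.07),"lid",plane("top",t1(653,135),.012),"tall",plane("top",(469,177),.16))
cv2.imwrite("pics/ov.png",np.hstack([cv2.resize(T[130:260,160:400],None,fx=1.6,fy=1.6),cv2.resize(S[180:310,180:420],None,fx=1.6,fy=1.6)]))
E
```

```text
grain [ 0.6015 -0.0017  0.06  ]
orange [0.4748 0.0038 0.06  ]
wedge
tipL (array([0.60176545, 0.22117338, 0.00476836]), np.float64(0.501586141669753))
tipR (array([ 0.60165798,  0.20692385, -0.00109995]), np.float64(5.166507118508527))
tipR' (array([0.61068262, 0.18447943, 0.0023996 ]), np.float64(0.5781388491455095))
tipL' (array([0.61172041, 0.19844894, 0.01014153]), np.float64(6.299901013261875))
lvl nose+ (array([ 0.56929229, -0.10019679,  0.06538604]), np.float64(0.5537807204178445))
stand
m-front far (array([ 0.68258265, -0.21401566,  0.03760847]), np.float64(0.40194816676564793))
m-rear far (array([ 0.68311818, -0.30064208,  0.04745819]), np.float64(0.8756240761533739))
m-rear near (array([ 0.43708961, -0.30531287,  0.04178383]), np.float64(0.3712915243545354))
m-front near (array([ 0.43635101, -0.21668256,  0.03862174]), np.float64(0.2776568481985527))
noseA (array([ 0.59003716, -0.08482371,  0.02541461]), np.float64(0.5163182653789326))
noseB (array([ 0.52634468, -0.08594757,  0.02872179]), np.float64(0.3480653458794877))
board
a (array([0.67138313, 0.41643236, 0.00899148]), np.float64(0.2577176875054079)) [0.67098827 0.41536686 0.01      ]
b (array([0.65425602, 0.27109037, 0.00776951]), np.float64(0.21264661636334223)) [0.65369464 0.26993782 0.01      ]
c (array([0.32091603, 0.3064046 , 0.01130371]), np.float64(1.4579611818902678)) [0.32026802 0.30292811 0.01      ]
d (array([0.33616067, 0.45423595, 0.01092801]), np.float64(1.1984101060342995)) [0.33541919 0.45147044 0.01      ]
cup [0.76035241 0.18582339 0.07      ] lid [0.7508891  0.05527127 0.012     ] tall [ 0.57887918 -0.5048932   0.16      ]
```

View pics/ov.png

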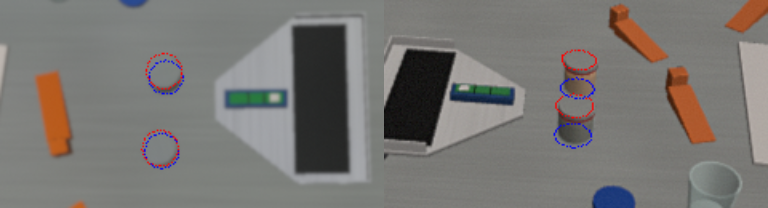

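Both jar models sit on the jars in both views: grain at (0.6015, -0.002) and orange at (0.475, 0.004). The stand's axis runs along -y at x≈0.558. I'm moving over the grain jar.

Call:
apply_moves([
  {"xyz":[0.0186,0.0273,0],"turn":-0.0097},
  {"xyz":[0.0186,0.0273,0],"turn":-0.0097},
  {"xyz":[0.0186,0.0273,0],"turn":-0.0097},
  {"xyz":[0.0186,0.0273,0],"turn":-0.0097},
  {"xyz":[0.0186,0.0273,0],"turn":-0.0097},
  {"xyz":[0.0186,0.0273,0],"turn":-0.0097},
  {"xyz":[0.0186,0.0273,0],"turn":-0.0097},
  {"xyz":[0.0186,0.0273,0],"turn":-0.0097},
  {"xyz":[0.0186,0.0273,0],"turn":-0.0097},
  {"xyz":[0.0186,0.0273,0],"turn":-0.0097},
  {"xyz":[0.0186,0.0273,0],"turn":-0.0097},
  {"xyz":[0.0186,0.0273,0],"turn":-0.0097},
], claw=-1, squeeze=40)

```text
clock: 1.1
tcp_pos: [0.3787, -0.3278, 0.4045]
orientation: [-3.136, -0.18, 0.001]
contact_force: [0.2, 0.5, 0.1]
grip_width: 0.0855
```

Call:
apply_moves([
  {"xyz":[0.0186,0.0273,0],"turn":-0.0097},
  {"xyz":[0.0186,0.0273,0],"turn":-0.0097},
  {"xyz":[0.0186,0.0273,0],"turn":-0.0097},
  {"xyz":[0.0186,0.0273,0],"turn":-0.0097},
  {"xyz":[0.0186,0.0273,0],"turn":-0.0097},
  {"xyz":[0.0186,0.0273,0],"turn":-0.0097},
  {"xyz":[0.0186,0.0273,0],"turn":-0.0097},
  {"xyz":[0.0186,0.0273,0],"turn":-0.0097},
  {"xyz":[0.0186,0.0273,0],"turn":-0.0097},
  {"xyz":[0.0186,0.0273,0],"turn":-0.0097},
  {"xyz":[0.0186,0.0273,0],"turn":-0.0097},
  {"xyz":[0.0186,0.0273,0],"turn":-0.0097},
])

```text
clock: 2.1
tcp_pos: [0.602, -0.0004, 0.4043]
orientation: [3.141, -0.003, -0.001]
contact_force: [0.2, -1.3, -0.0]
grip_width: 0.0852
```

```bash
python3 - <<'E'
from h import *
o=readout.get_obs();print(o["clock"],o["tcp_pos"],o["orientation"],o["joints"].round(2))
crop("scene",220,150,500,350,2.8,"s3.png")
crop("top",160,60,400,240,3.3,"t3.png")
E
```

```text
2.1 [ 6.02013054e-01 -4.14348891e-04  4.04312157e-01] [ 3.14145585e+00 -2.57376088e-03 -1.16064720e-03] [ 0.15  0.38 -0.32  1.72  0.14  1.07 -1.79]
```

View pics/s3.png

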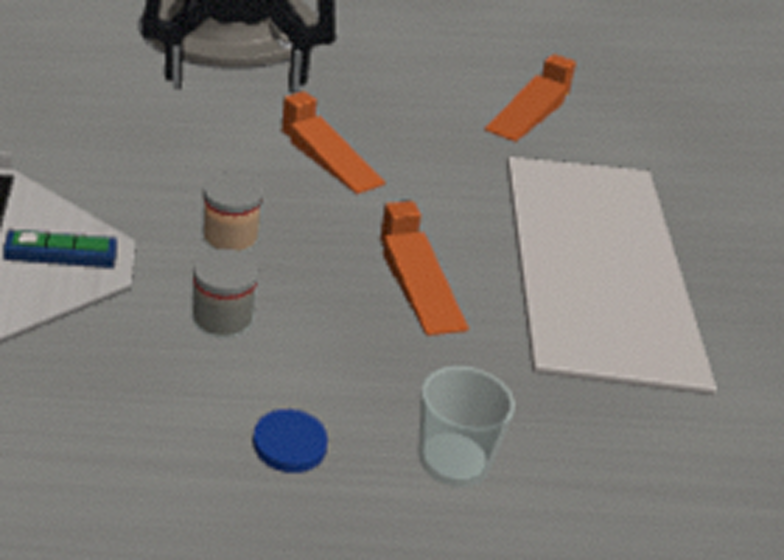

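View pics/t3.png

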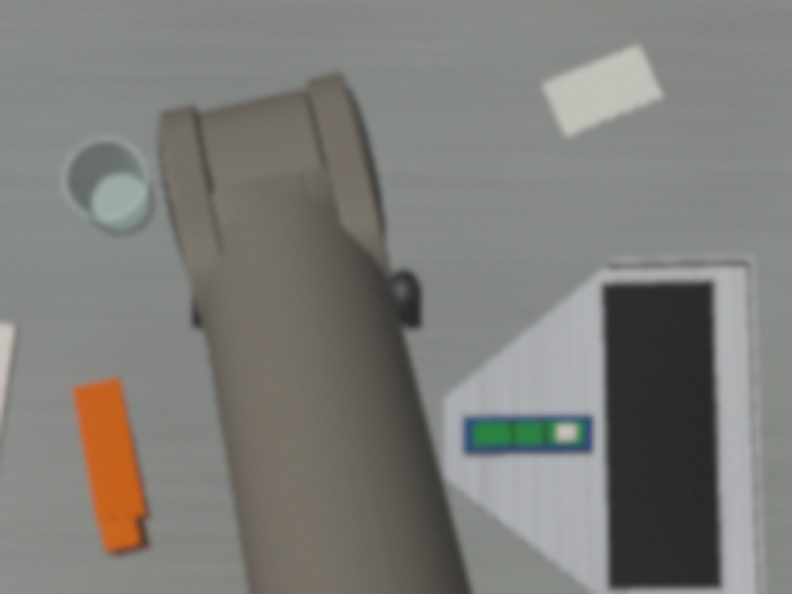

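The jars haven't moved: in the scene view the grain lid is near (300,248) and the orange lid near (303,219). I'm going down on the grain jar.

Call:
apply_moves([
  {"xyz":[0,-0.0005,-0.024],"turn":0},
  {"xyz":[0,-0.0005,-0.024],"turn":0},
  {"xyz":[0,0,-0.024],"turn":0},
  {"xyz":[0,0,-0.024],"turn":0},
  {"xyz":[0,0,-0.024],"turn":0},
  {"xyz":[0,0,-0.024],"turn":0},
  {"xyz":[0,0,-0.024],"turn":0},
  {"xyz":[0,0,-0.024],"turn":0},
  {"xyz":[0,0,-0.024],"turn":0},
  {"xyz":[0,0,0],"turn":0},
])

```text
clock: 3.03
tcp_pos: [0.5989, -0.0036, 0.1841]
orientation: [3.141, -0.002, -0.013]
contact_force: [-0.1, -0.1, 0.7]
grip_width: 0.0855
```

Call:
apply_moves([
  {"xyz":[0,0,0],"turn":0},
  {"xyz":[0,0,0],"turn":0},
  {"xyz":[0,0,0],"turn":0},
  {"xyz":[0,0,0],"turn":0},
  {"xyz":[0,0,0],"turn":0},
  {"xyz":[0,0,0],"turn":0},
  {"xyz":[0,0,0],"turn":0},
  {"xyz":[0,0,0],"turn":0},
], claw=1, squeeze=40)

```text
clock: 3.7
tcp_pos: [0.6023, -0.0026, 0.1906]
orientation: [-3.141, 0.002, -0.005]
contact_force: [-1.1, 0.7, 7.3]
grip_width: 0.0571
```

Call:
apply_moves([
  {"xyz":[0,0,0.02],"turn":0},
  {"xyz":[0,0,0.025],"turn":0},
  {"xyz":[0,0,0.025],"turn":0},
  {"xyz":[0,0,0.025],"turn":0},
  {"xyz":[0,0,0.015],"turn":0},
  {"xyz":[0,0,0],"turn":0},
])

```text
clock: 4.2
tcp_pos: [0.6025, -0.0028, 0.3026]
orientation: [3.141, -0.002, 0.01]
contact_force: [0.5, 0.4, -3.1]
grip_width: 0.0574
```

```bash
python3 - <<'E'
from h import *
o=readout.get_obs();print(o["clock"],o["tcp_pos"],o["contact_force"],o["grip_width"])
crop("scene",220,150,500,350,2.8,"s4.png")
E
```

```text
4.2 [ 0.60250627 -0.00284869  0.30255361] [ 0.45936033  0.44303827 -3.11883847] 0.0573898983007066
```

View pics/s4.png

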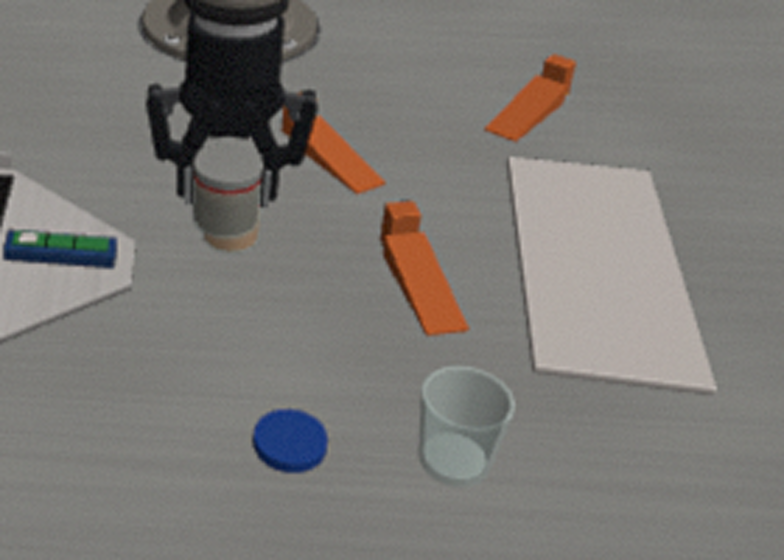

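The grain jar is held upright at scene (300,210), with a 57 mm opening. I'm carrying it to the board.

Call:
apply_moves([
  {"xyz":[0.0007,0.0296,0],"turn":0},
  {"xyz":[0.0007,0.0296,0],"turn":0},
  {"xyz":[0.0007,0.0296,0],"turn":0},
  {"xyz":[0.0007,0.0296,0],"turn":0},
  {"xyz":[0.0007,0.0296,0],"turn":0},
  {"xyz":[0.0007,0.0296,0],"turn":0},
  {"xyz":[0.0007,0.0296,0],"turn":0},
  {"xyz":[0.0007,0.0296,0],"turn":0},
  {"xyz":[0.0007,0.0296,0],"turn":0},
  {"xyz":[0.0007,0.0296,0],"turn":0},
  {"xyz":[0.0007,0.0296,0],"turn":0},
  {"xyz":[0.0007,0.0296,0],"turn":0},
])

```text
clock: 5.25
tcp_pos: [0.6091, 0.3533, 0.296]
orientation: [3.139, -0.001, -0.005]
contact_force: [0.4, 1.2, -3.8]
grip_width: 0.0571
```

Call:
apply_moves([
  {"xyz":[0,0,-0.02],"turn":0},
  {"xyz":[0,0,-0.025],"turn":0},
  {"xyz":[0,0,-0.02],"turn":0},
  {"xyz":[0,0,-0.015],"turn":0},
  {"xyz":[0,0,-0.01],"turn":0},
  {"xyz":[0,0,0],"turn":0},
  {"xyz":[0,0,0],"turn":0},
  {"xyz":[0,0,0],"turn":0},
])

```text
clock: 5.92
tcp_pos: [0.6104, 0.3527, 0.2098]
orientation: [-3.14, 0.002, -0.002]
contact_force: [-0.7, 0.6, -3.5]
grip_width: 0.0571
```

Call:
apply_moves([
  {"xyz":[0,0,-0.004],"turn":0},
  {"xyz":[0,0,-0.004],"turn":0},
  {"xyz":[0,0,0],"turn":0},
  {"xyz":[0,0,0],"turn":0},
])

```text
clock: 6.25
tcp_pos: [0.6099, 0.3524, 0.2009]
orientation: [-3.142, 0.002, -0.0]
contact_force: [-0.5, -0.8, -2.9]
grip_width: 0.0572
```

Call:
apply_moves([
  {"xyz":[0,0,-0.0015],"turn":0},
  {"xyz":[0,0,0],"turn":0},
  {"xyz":[0,0,0],"turn":0},
])

```text
clock: 6.5
tcp_pos: [0.6099, 0.3525, 0.2006]
orientation: [3.142, -0.002, 0.001]
contact_force: [-2.9, -3.6, 5.2]
grip_width: 0.0573
```

Contact. Releasing and rising.

Call:
apply_moves([
  {"xyz":[0,0,0],"turn":0},
  {"xyz":[0,0,0],"turn":0},
  {"xyz":[0,0,0],"turn":0},
  {"xyz":[0,0,0],"turn":0},
  {"xyz":[0,0,0],"turn":0},
  {"xyz":[0,0,0.02],"turn":0},
  {"xyz":[0,0,0.03],"turn":0},
  {"xyz":[0,0,0.03],"turn":0},
  {"xyz":[0,0,0.03],"turn":0},
], claw=-1)

```text
clock: 7.25
tcp_pos: [0.6097, 0.3524, 0.3101]
orientation: [3.141, -0.001, -0.001]
contact_force: [0.1, -0.1, 0.1]
grip_width: 0.0855
```

```bash
python3 - <<'E'
from h import *
o=readout.get_obs();print(o["clock"],o["tcp_pos"],o["contact_force"],o["grip_width"])
crop("scene",220,150,500,350,2.8,"s5.png")
crop("top",200,130,400,280,4,"t5.png")
E
```

```text
7.25 [0.60974447 0.35236994 0.31011634] [ 0.10999765 -0.08257647  0.06944636] 0.08546121930205472
```

View pics/s5.png

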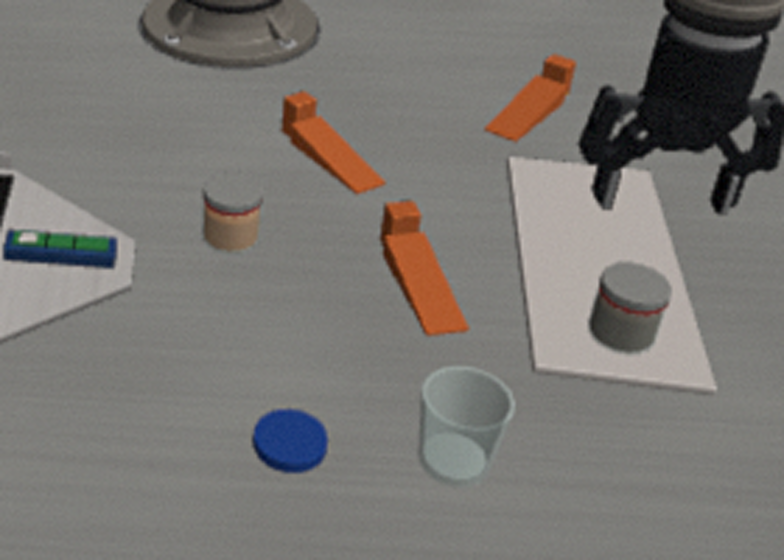

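View pics/t5.png

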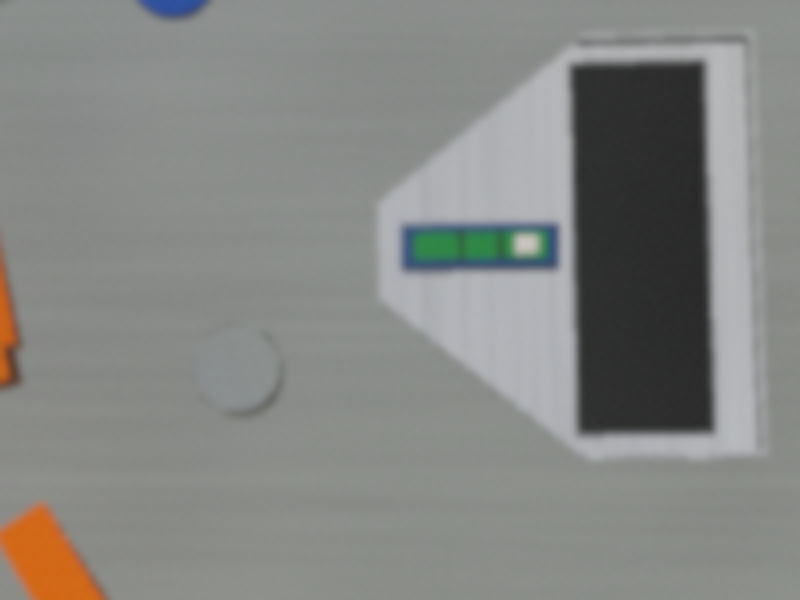

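The grain jar stands on the board at scene (448,262). The orange jar is still at (0.476, 0.004), so I'm moving to it.

Call:
apply_moves([
  {"xyz":[-0.0112,-0.029,0],"turn":0},
  {"xyz":[-0.0112,-0.029,0],"turn":0},
  {"xyz":[-0.0112,-0.029,0],"turn":0},
  {"xyz":[-0.0112,-0.029,0],"turn":0},
  {"xyz":[-0.0112,-0.029,0],"turn":0},
  {"xyz":[-0.0112,-0.029,0],"turn":0},
  {"xyz":[-0.0112,-0.029,0],"turn":0},
  {"xyz":[-0.0112,-0.029,0],"turn":0},
  {"xyz":[-0.0112,-0.029,0],"turn":0},
  {"xyz":[-0.0112,-0.029,0],"turn":0},
  {"xyz":[-0.0112,-0.029,0],"turn":0},
  {"xyz":[-0.0112,-0.029,0],"turn":0},
])

```text
clock: 8.35
tcp_pos: [0.4746, 0.0031, 0.309]
orientation: [3.142, -0.001, -0.0]
contact_force: [0.6, -0.4, -0.5]
grip_width: 0.0857
```

```bash
python3 - <<'E'
from h import *
o=readout.get_obs();print(o["clock"],o["tcp_pos"],o["orientation"],o["joints"].round(2))
crop("scene",220,150,500,350,2.8,"s6.png")
E
```

```text
8.35 [0.47459179 0.00311037 0.30895985] [ 3.14151965e+00 -1.48182383e-03 -1.90454590e-04] [ 0.14  0.3  -0.32  2.1   0.13  0.77 -1.84]
```

View pics/s6.png

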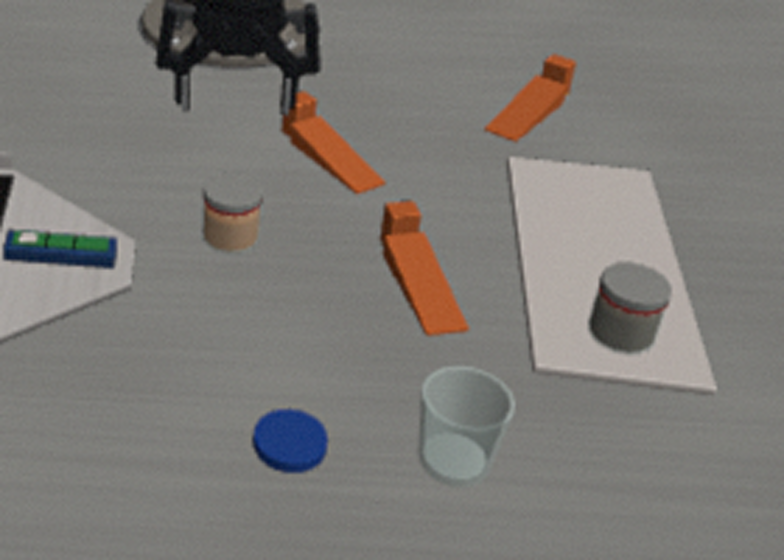

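The orange jar hasn't moved (scene (303,222)). Descending and gripping it.

Call:
apply_moves([
  {"xyz":[0.001,0.0005,-0.02],"turn":0},
  {"xyz":[0,0,-0.025],"turn":0},
  {"xyz":[0,0,-0.025],"turn":0},
  {"xyz":[0,0,-0.025],"turn":0},
  {"xyz":[0,0,-0.016],"turn":0},
  {"xyz":[0,0,-0.009],"turn":0},
  {"xyz":[0,0,0],"turn":0},
  {"xyz":[0,0,0],"turn":0},
  {"xyz":[0,0,0],"turn":0},
])

```text
clock: 9.15
tcp_pos: [0.477, 0.0051, 0.1901]
orientation: [-3.141, 0.002, -0.002]
contact_force: [0.4, -0.8, 0.3]
grip_width: 0.0852
```

Call:
apply_moves([
  {"xyz":[0,0,0],"turn":0},
  {"xyz":[0,0,0],"turn":0},
  {"xyz":[0,0,0],"turn":0},
  {"xyz":[0,0,0],"turn":0},
  {"xyz":[0,0,0],"turn":0},
  {"xyz":[0,0,0],"turn":0},
  {"xyz":[0,0,0],"turn":0},
], claw=1)

```text
clock: 9.73
tcp_pos: [0.4769, 0.005, 0.1903]
orientation: [3.142, -0.002, 0.003]
contact_force: [-0.9, -0.1, 6.4]
grip_width: 0.0571
```

Call:
apply_moves([
  {"xyz":[0,0,0.02],"turn":0},
  {"xyz":[0,0,0.025],"turn":0},
  {"xyz":[0,0,0.025],"turn":0},
  {"xyz":[0,0,0.025],"turn":0},
  {"xyz":[0,0,0.015],"turn":0},
  {"xyz":[0,0,0],"turn":0},
])

```text
clock: 10.23
tcp_pos: [0.4774, 0.005, 0.3024]
orientation: [-3.142, 0.002, -0.01]
contact_force: [-0.0, -0.4, -3.1]
grip_width: 0.0574
```

Call:
apply_moves([
  {"xyz":[0.001,0.0298,0],"turn":0},
  {"xyz":[0.0005,0.0298,0],"turn":0},
  {"xyz":[0.0005,0.0298,0],"turn":0},
  {"xyz":[0.0005,0.0298,0],"turn":0},
  {"xyz":[0.0005,0.0298,0],"turn":0},
  {"xyz":[0.0005,0.0298,0],"turn":0},
  {"xyz":[0.0005,0.0298,0],"turn":0},
  {"xyz":[0.0005,0.0298,0],"turn":0},
  {"xyz":[0.0005,0.0298,0],"turn":0},
  {"xyz":[0.0005,0.0298,0],"turn":0},
  {"xyz":[0.0005,0.0298,0],"turn":0},
  {"xyz":[0.0005,0.0298,0],"turn":0},
])

```text
clock: 11.23
tcp_pos: [0.4824, 0.3635, 0.2974]
orientation: [3.14, -0.002, -0.003]
contact_force: [-0.3, 0.8, -3.4]
grip_width: 0.0572
```

```bash
python3 - <<'E'
from h import *
o=readout.get_obs();print(o["clock"],o["tcp_pos"],o["contact_force"],o["grip_width"])
crop("scene",220,150,500,350,2.8,"s7.png")
E
```

```text
11.2333 [0.48237875 0.36349326 0.29744657] [-0.27133029  0.81991901 -3.37449854] 0.05716892195829098
```

View pics/s7.png

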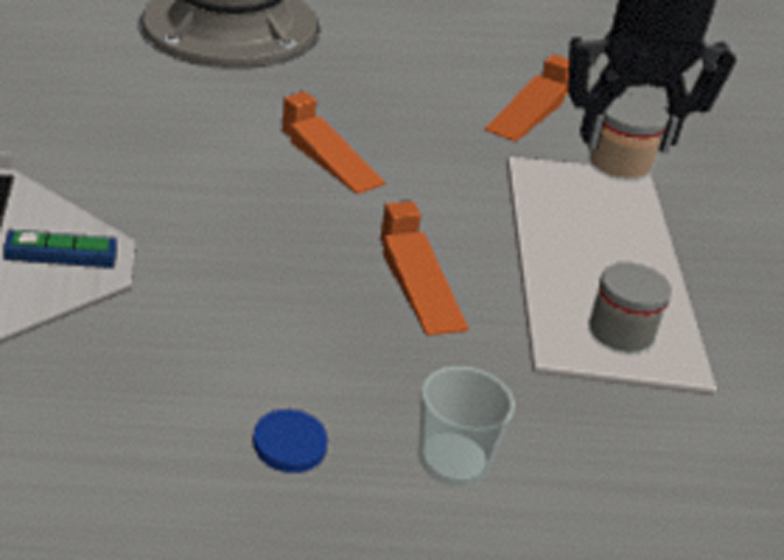

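The orange jar is held over the board. Lowering.

Call:
apply_moves([
  {"xyz":[0,0,-0.02],"turn":0},
  {"xyz":[0,0,-0.025],"turn":0},
  {"xyz":[0,0,-0.02],"turn":0},
  {"xyz":[0,0,-0.015],"turn":0},
  {"xyz":[0,0,-0.01],"turn":0},
  {"xyz":[0,0,-0.005],"turn":0},
  {"xyz":[0,0,-0.004],"turn":0},
  {"xyz":[0,0,0],"turn":0},
  {"xyz":[0,0,0],"turn":0},
])

```text
clock: 12.03
tcp_pos: [0.4832, 0.3628, 0.2008]
orientation: [-3.141, 0.002, -0.002]
contact_force: [0.3, -0.2, -3.1]
grip_width: 0.0576
```

Call:
apply_moves([
  {"xyz":[0,0,-0.001],"turn":0},
  {"xyz":[0,0,0],"turn":0},
  {"xyz":[0,0,0],"turn":0},
])

```text
clock: 12.28
tcp_pos: [0.4833, 0.3629, 0.2004]
orientation: [-3.141, 0.002, -0.002]
contact_force: [-1.9, 0.1, 5.6]
grip_width: 0.0573
```

Call:
apply_moves([
  {"xyz":[0,0,0],"turn":0},
  {"xyz":[0,0,0],"turn":0},
  {"xyz":[0,0,0],"turn":0},
  {"xyz":[0,0,0],"turn":0},
  {"xyz":[0,0,0],"turn":0},
  {"xyz":[0,0,0.02],"turn":0},
  {"xyz":[0,0,0.03],"turn":0},
  {"xyz":[0,0,0.03],"turn":0},
  {"xyz":[0,0,0.03],"turn":0},
], claw=-1)

```text
clock: 13.03
tcp_pos: [0.4828, 0.3624, 0.3101]
orientation: [3.141, -0.001, -0.001]
contact_force: [0.5, 0.4, 0.8]
grip_width: 0.0853
```

```bash
python3 - <<'E'
from h import *
o=readout.get_obs();print(o["clock"],o["tcp_pos"],o["contact_force"],o["grip_width"],o["joints"].round(2))
S=grab_frame("scene");T=grab_frame("top")
crop("scene",340,180,480,285,5.6,"s8.png",S)
crop("top",165,160,225,240,8,"t8.png",T)
crop("scene",350,210,410,280,8,"s8b.png",S)
E
```

```text
13.0333 [0.48276066 0.36243904 0.31013746] [0.47251862 0.35419328 0.77533153] 0.0852740595895297 [-0.45  0.49 -0.39  1.8   0.23  0.9  -2.52]
```

View pics/s8.png

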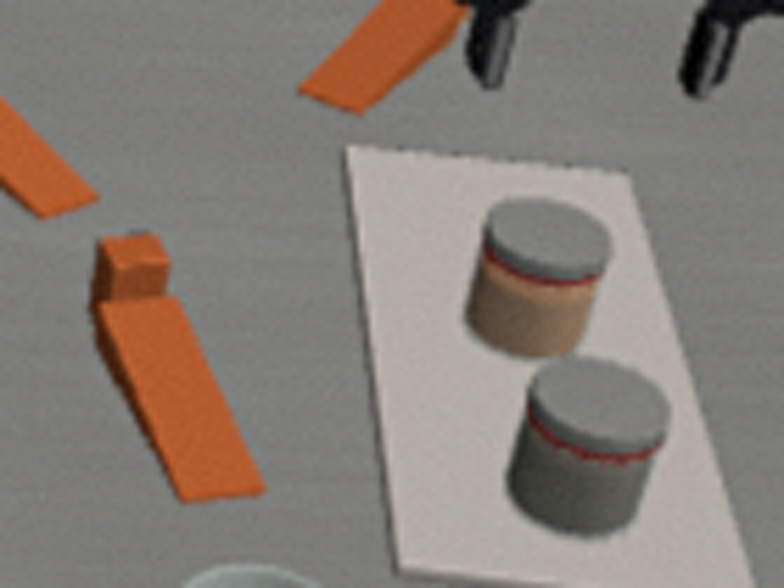

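View pics/t8.png

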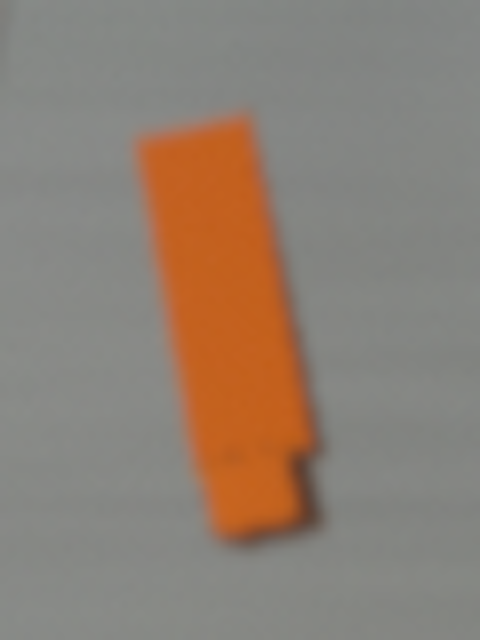

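View pics/s8b.png

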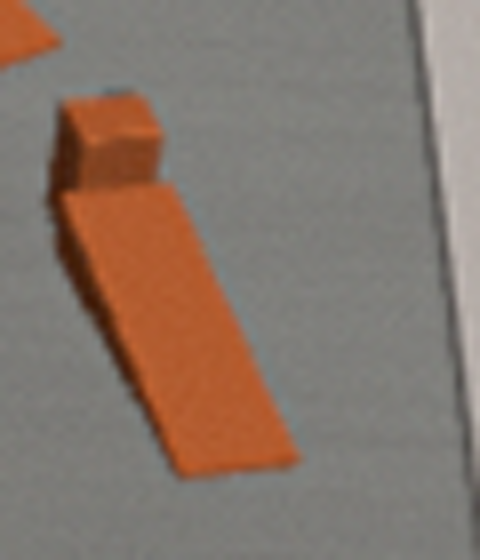

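Both jars stand upright on the board. The wedge's corners are clear in both views, so I'll fit its pose.

```bash
python3 - <<'E'
from h import *
from scipy.optimize import least_squares
t=lambda x,y:np.array([165+x/8-.45,160+y/8-.45]); s=lambda x,y:np.array([350+x/8-.45,210+y/8-.45])
C=[("top",(60,20,2.5),t(137,140)),("top",(60,-20,2.5),t(250,114)),("top",(-60,-20,24),t(318,450)),("top",(-60,20,24),t(197,468)),("top",(-85,15,46),t(215,538)),("top",(-85,-15,46),t(297,525)),
("scene",(60,-20,2.5),s(180,477)),("scene",(60,20,2.5),s(300,461)),("scene",(-60,-20,24),s(60,192)),("scene",(-60,20,24),s(172,185)),("scene",(-60,-15,46),s(80,145)),("scene",(-60,15,46),s(162,135)),("scene",(-85,-15,46),s(62,102)),("scene",(-85,15,46),s(137,95))]
def f(p):
    c,sn=np.cos(p[3]),np.sin(p[3]);R=np.array([[c,-sn,0],[sn,c,0],[0,0,1]])
    return np.concatenate([proj(n,R@np.array(q)/1000+p[:3])-uv for n,q,uv in C])
q=least_squares(f,[.55,.2,0,.15]);p=q.x;print(p,q.fun.round(1))
c,sn=np.cos(p[3]),np.sin(p[3]);print("tab",p[:2]+np.array([c,sn])*-.0725)
from scipy.spatial.transform import Rotation as R_
E
```

```text
[5.48516368e-01 1.89444680e-01 4.50285382e-04 2.33042166e-01] [-0.5 -0.1 -0.3 -0.1 -1.  -0.3 -0.5  0.8 -0.6  0.2  0.3 -0.7 -0.6  0.
 -0.5  0.3 -0.4  0.6 -0.4  0.1 -0.1 -0.3  0.2 -0.  -1.  -0.2  0.1 -0.3]
tab [0.47797616 0.17270164]
```

Wedge: origin (0.5485, 0.1894), yaw 0.233, tab centre (0.478, 0.173). I'm turning half a turn plus 0.233 on the way, to keep the last joint inside its range.

Call:
apply_moves([
  {"xyz":[0,-0.009,0],"turn":0.12},
  {"xyz":[0,-0.009,0],"turn":0.12},
  {"xyz":[0,-0.009,0],"turn":0.12},
  {"xyz":[0,-0.009,0],"turn":0.12},
  {"xyz":[0,-0.009,0],"turn":0.12},
  {"xyz":[0,-0.009,0],"turn":0.12},
  {"xyz":[0,-0.009,0],"turn":0.12},
  {"xyz":[0,-0.009,0],"turn":0.12},
  {"xyz":[0,-0.009,0],"turn":0.12},
  {"xyz":[0,-0.009,0],"turn":0.12},
  {"xyz":[0,-0.009,0],"turn":0.12},
  {"xyz":[0,-0.009,0],"turn":0.12},
])

```text
clock: 14.13
tcp_pos: [0.4829, 0.254, 0.3087]
orientation: [-2.357, -2.077, 0.001]
contact_force: [0.5, -1.1, -0.4]
grip_width: 0.0853
```

Call:
apply_moves([
  {"xyz":[0,-0.008,0],"turn":0.12},
  {"xyz":[0,-0.008,0],"turn":0.12},
  {"xyz":[0,-0.008,0],"turn":0.12},
  {"xyz":[0,-0.008,0],"turn":0.12},
  {"xyz":[0,-0.008,0],"turn":0.12},
  {"xyz":[0,-0.008,0],"turn":0.12},
  {"xyz":[0,-0.008,0],"turn":0.12},
  {"xyz":[0,-0.008,0],"turn":0.12},
  {"xyz":[0,-0.008,0],"turn":0.12},
  {"xyz":[0,-0.008,0],"turn":0.12},
  {"xyz":[-0.005,-0.002,0],"turn":0.12},
  {"xyz":[0,0,0],"turn":0.12},
])

```text
clock: 15.13
tcp_pos: [0.4774, 0.1716, 0.3086]
orientation: [-0.404, -3.115, 0.001]
contact_force: [-0.7, 0.8, -0.5]
grip_width: 0.0856
```

Call:
apply_moves([
  {"xyz":[0,0,0],"turn":0.12},
  {"xyz":[0,0,0],"turn":0.12},
  {"xyz":[0,0,0],"turn":0.12},
  {"xyz":[0,0,0],"turn":0.12},
  {"xyz":[0,0,0],"turn":0.015},
  {"xyz":[0,0,0],"turn":0},
])

```text
clock: 15.63
tcp_pos: [0.4779, 0.1723, 0.3087]
orientation: [0.36, -3.12, -0.001]
contact_force: [-0.3, 0.1, -0.6]
grip_width: 0.0856
```

```bash
cat >> h.py <<'E'
from scipy.spatial.transform import Rotation as Rn
def st():
    o=readout.get_obs(); m=Rn.from_rotvec(o["orientation"]).as_matrix()
    print("t",o["clock"],"tcp",o["tcp_pos"].round(4),"yaw",round(np.arctan2(m[1,0],m[0,0]),4),"tilt",m[:2,2].round(4),"F",o["contact_force"].round(1),"w",round(o["grip_width"],4),"q",o["joints"].round(2)); return o
E
python3 - <<'E'
from h import *
st()
E
```

```text
t 15.6333 tcp [0.4779 0.1723 0.3087] yaw -2.9118 tilt [-0.0011  0.0006] F [-0.3  0.1 -0.6] w 0.0856 q [ 0.44  0.62 -1.18  1.99  0.68  1.01  0.72]
```

Call:
apply_moves([
  {"xyz":[-0.003,-0.0005,-0.02],"turn":0},
  {"xyz":[0,0,-0.025],"turn":0},
  {"xyz":[0,0,-0.025],"turn":0},
  {"xyz":[0,0,-0.025],"turn":0},
  {"xyz":[0,0,-0.016],"turn":0},
  {"xyz":[0,0,-0.008],"turn":0},
  {"xyz":[0,0,0],"turn":0},
  {"xyz":[0,0,0],"turn":0},
])

```text
clock: 16.3
tcp_pos: [0.4751, 0.1723, 0.1906]
orientation: [-0.362, 3.12, 0.0]
contact_force: [-0.4, -0.2, 0.7]
grip_width: 0.0855
```

Call:
apply_moves([
  {"xyz":[0,0,0],"turn":0},
  {"xyz":[0,0,0],"turn":0},
  {"xyz":[0,0,0],"turn":0},
  {"xyz":[0,0,0],"turn":0},
  {"xyz":[0,0,0],"turn":0},
  {"xyz":[0,0,0],"turn":0},
  {"xyz":[0,0,0],"turn":0},
  {"xyz":[0,0,0],"turn":0},
  {"xyz":[0,0,0],"turn":0},
  {"xyz":[0,0,0],"turn":0},
], claw=1, squeeze=60)

```text
clock: 17.13
tcp_pos: [0.4752, 0.1721, 0.1909]
orientation: [-0.364, 3.12, -0.001]
contact_force: [-0.4, -2.5, 6.6]
grip_width: 0.0288
```

```bash
python3 - <<'E'
from h import *
st()
crop("scene",220,150,500,350,2.8,"s9.png")
E
```

```text
t 17.1333 tcp [0.4752 0.1721 0.1909] yaw -2.9096 tilt [ 0.001  -0.0002] F [-0.4 -2.5  6.6] w 0.0288 q [ 0.3   0.76 -1.    2.06  0.9   0.84  0.56]
```

View pics/s9.png

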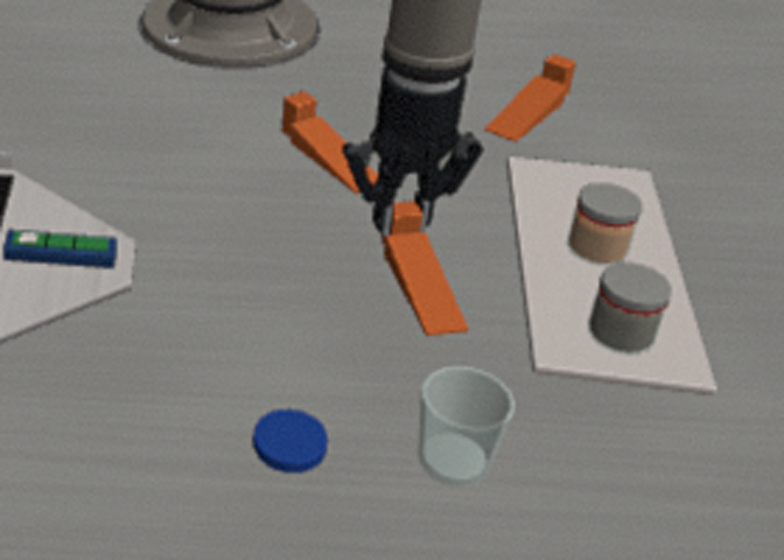

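The tab is gripped with a 29 mm opening. Lifting, turning by -1.79 and lining up ahead of the nose.

Call:
apply_moves([
  {"xyz":[0,0,0.02],"turn":0},
  {"xyz":[0,0,0.025],"turn":0},
  {"xyz":[0,0,0.015],"turn":0},
  {"xyz":[0,0,0],"turn":-0.12},
  {"xyz":[0,0,0],"turn":-0.12},
  {"xyz":[0,0,0],"turn":-0.12},
  {"xyz":[0,0,0],"turn":-0.12},
  {"xyz":[0,0,0],"turn":-0.12},
  {"xyz":[0,0,0],"turn":-0.12},
  {"xyz":[0,0,0],"turn":-0.12},
  {"xyz":[0,0,0],"turn":-0.12},
  {"xyz":[0,0,0],"turn":-0.12},
])

```text
clock: 18.18
tcp_pos: [0.4747, 0.1719, 0.2501]
orientation: [-1.3, -2.859, 0.0]
contact_force: [1.0, 0.0, -1.9]
grip_width: 0.0294
```

Call:
apply_moves([
  {"xyz":[0.009,-0.007,0],"turn":-0.12},
  {"xyz":[0.009,-0.007,0],"turn":-0.12},
  {"xyz":[0.009,-0.007,0],"turn":-0.12},
  {"xyz":[0.009,-0.007,0],"turn":-0.12},
  {"xyz":[0.009,-0.007,0],"turn":-0.12},
  {"xyz":[0.009,-0.007,0],"turn":-0.11},
  {"xyz":[0.009,-0.01,0],"turn":0},
  {"xyz":[0.009,-0.01,0],"turn":0},
  {"xyz":[0.009,-0.01,0],"turn":0},
  {"xyz":[0,-0.01,0],"turn":0},
  {"xyz":[0,0,0],"turn":0},
])

```text
clock: 19.1
tcp_pos: [0.5564, 0.0869, 0.2496]
orientation: [2.209, 2.233, -0.003]
contact_force: [-0.7, -0.5, -2.0]
grip_width: 0.0292
```

```bash
python3 - <<'E'
from h import *
st()
S=grab_frame("scene")
crop("scene",220,150,500,350,2.8,"s10.png",S)
E
```

```text
t 19.1 tcp [0.5564 0.0869 0.2496] yaw 1.5814 tilt [-0.0011 -0.0015] F [-0.7 -0.5 -2. ] w 0.0292 q [ 0.24  0.58 -0.66  1.92  0.49  0.81 -0.68]
```

View pics/s10.png

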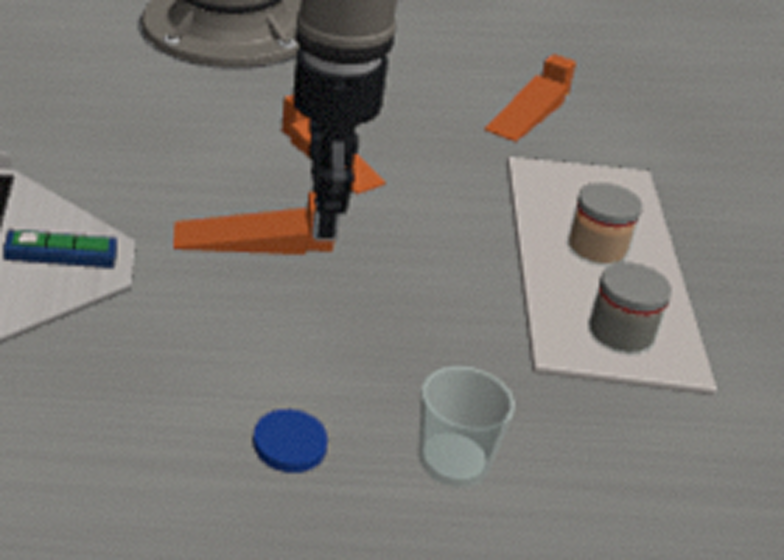

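The wedge is level and lined up, tip toward the nose, at scene (283,233). Lowering to the bench.

Call:
apply_moves([
  {"xyz":[0,0,-0.02],"turn":0},
  {"xyz":[0,0,-0.02],"turn":0},
  {"xyz":[0,0,-0.01],"turn":0},
  {"xyz":[0,0,-0.006],"turn":0},
  {"xyz":[0,0,-0.002],"turn":0},
  {"xyz":[0,0,0],"turn":0},
  {"xyz":[0,0,0],"turn":0},
  {"xyz":[0,0,0],"turn":0},
])

```text
clock: 19.82
tcp_pos: [0.5563, 0.0903, 0.193]
orientation: [2.206, 2.236, 0.002]
contact_force: [0.6, -0.2, -1.7]
grip_width: 0.0291
```

```bash
python3 - <<'E'
from h import *
st()
S=grab_frame("scene");T=grab_frame("top")
crop("scene",220,190,360,270,5.6,"s11.png",S)
crop("top",200,130,360,250,5,"t11.png",T)
E
```

```text
t 19.8167 tcp [0.5563 0.0903 0.193 ] yaw 1.5841 tilt [0.0014 0.0004] F [ 0.6 -0.2 -1.7] w 0.0291 q [ 0.19  0.66 -0.61  1.94  0.57  0.71 -0.74]
```

View pics/s11.png

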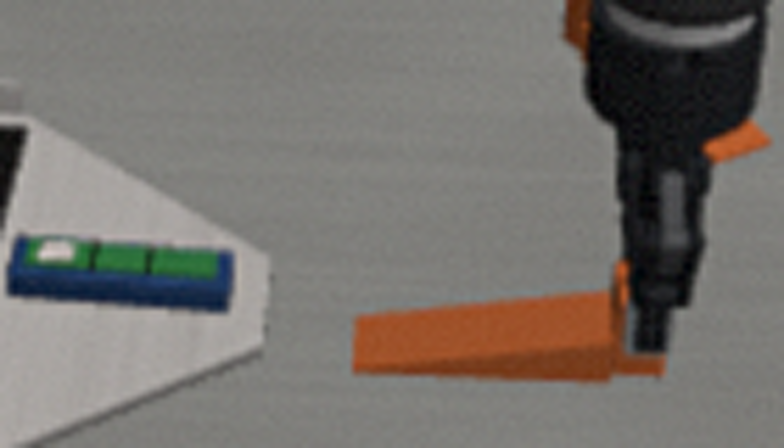

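View pics/t11.png

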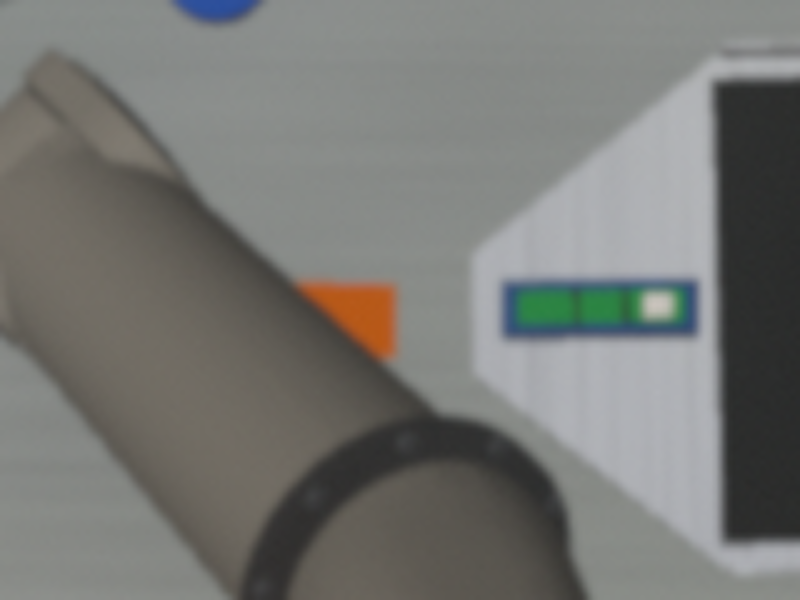

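```bash
python3 - <<'E'
from h import *
for uv in[(396,284),(394,359)]: print(plane("top",(200+uv[0]/5-.4,130+uv[1]/5-.4),.004))
print([plane("top",(200+u/5-.4,130+v/5-.4),.057) for u,v in[(504,282),(504,336),(698,282),(698,336)]])
print([plane("top",(200+u/5-.4,130+v/5-.4),.030) for u,v in[(473,255),(474,374)]])
E
```

```text
[ 0.57741318 -0.04460445  0.004     ]
[ 0.53615445 -0.04377677  0.004     ]
[array([ 0.57067999, -0.10190255,  0.057     ]), array([ 0.54215834, -0.10195234,  0.057     ]), array([ 0.57120835, -0.20358162,  0.057     ]), array([ 0.54267814, -0.20339644,  0.057     ])]
[array([ 0.5893632, -0.0861238,  0.03     ]), array([ 0.52517894, -0.08685353,  0.03      ])]
```

The wedge is aligned within about 1 mm: tip centre x=0.557, level x=0.557. Lowering the last 2 mm and sliding in.

Call:
apply_moves([
  {"xyz":[0,0,-0.0015],"turn":0},
  {"xyz":[0,-0.006,0],"turn":0},
  {"xyz":[0,-0.008,0],"turn":0},
  {"xyz":[0,-0.008,0],"turn":0},
  {"xyz":[0,-0.008,0],"turn":0},
  {"xyz":[0,-0.008,0],"turn":0},
  {"xyz":[0,-0.008,0],"turn":0},
  {"xyz":[0,-0.008,0],"turn":0},
  {"xyz":[0,-0.008,0],"turn":0},
  {"xyz":[0,-0.008,0],"turn":0},
  {"xyz":[0,-0.008,0],"turn":0},
  {"xyz":[0,0,0],"turn":0},
])

```text
clock: 20.92
tcp_pos: [0.5562, 0.01, 0.1909]
orientation: [2.208, 2.233, -0.001]
contact_force: [-0.2, -1.5, 4.5]
grip_width: 0.0287
```

Call:
apply_moves([
  {"xyz":[0,-0.004,0],"turn":0},
  {"xyz":[0,-0.004,0],"turn":0},
  {"xyz":[0,-0.004,0],"turn":0},
  {"xyz":[0,-0.004,0],"turn":0},
  {"xyz":[0,-0.004,0],"turn":0},
  {"xyz":[0,0,0],"turn":0},
  {"xyz":[0,0,0],"turn":0},
])

```text
clock: 21.5
tcp_pos: [0.5562, -0.0086, 0.1909]
orientation: [2.207, 2.235, -0.0]
contact_force: [-0.3, 2.3, 5.8]
grip_width: 0.0289
```

```bash
python3 - <<'E'
from h import *
st()
S=grab_frame("scene");T=grab_frame("top")
crop("scene",180,190,320,280,5.6,"s12.png",S)
crop("top",240,130,400,250,5,"t12.png",T)
E
```

```text
t 21.5 tcp [ 0.5562 -0.0086  0.1909] yaw 1.5836 tilt [ 0.0004 -0.0005] F [-0.3  2.3  5.8] w 0.0289 q [ 0.37  0.66 -0.6   1.96  0.57  0.7  -0.57]
```

View pics/s12.png

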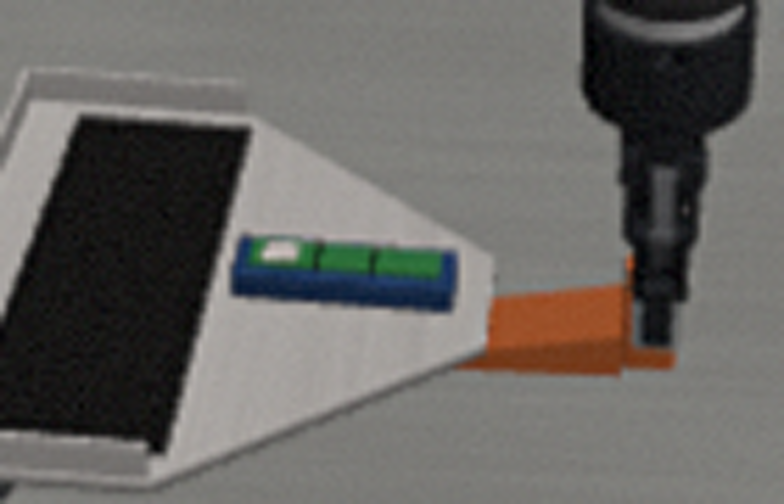

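View pics/t12.png

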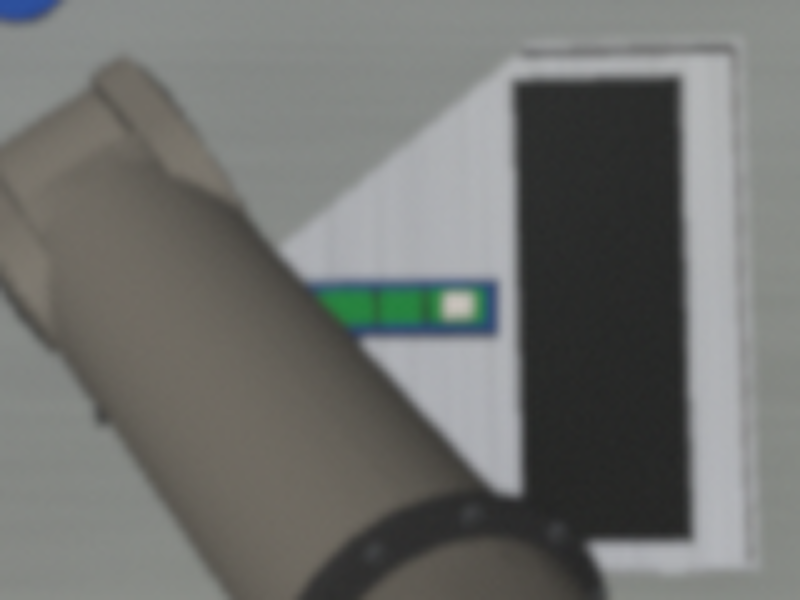

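The bubble hasn't moved yet (top (331,191)). Continuing the push.

Call:
apply_moves([
  {"xyz":[0,-0.003,0],"turn":0},
  {"xyz":[0,-0.003,0],"turn":0},
  {"xyz":[0,-0.003,0],"turn":0},
  {"xyz":[0,-0.003,0],"turn":0},
  {"xyz":[0,-0.003,0],"turn":0},
  {"xyz":[0,-0.003,0],"turn":0},
  {"xyz":[0,-0.003,0],"turn":0},
  {"xyz":[0,-0.003,0],"turn":0},
  {"xyz":[0,-0.003,0],"turn":0},
  {"xyz":[0,0,0],"turn":0},
  {"xyz":[0,0,0],"turn":0},
])

```text
clock: 22.52
tcp_pos: [0.5561, -0.0334, 0.1909]
orientation: [-2.204, -2.237, -0.004]
contact_force: [0.5, 7.9, 4.9]
grip_width: 0.0289
```

```bash
cat >> h.py <<'E'
def bubble(show=None):
    """bubble offset (mm, + = rear) in both views, from lines and white blob, via plane at level top"""
    for n in("top","scene"):
        im=grab_frame(n)
        x0,y0,x1,y1=(295,180,345,205) if n=="top" else (210,222,275,255)
        c=cv2.resize(im[y0:y1,x0:x1],None,fx=12,fy=12,interpolation=cv2.INTER_CUBIC)
        if show: cv2.imwrite(f"pics/{show}_{n}.png",c[:,:,::-1])
E
python3 - <<'E'
from h import *
st(); bubble("b1")
E
```

```text
t 22.5167 tcp [ 0.5561 -0.0334  0.1909] yaw 1.5858 tilt [0.0011 0.0026] F [0.5 7.9 4.9] w 0.0289 q [ 0.41  0.66 -0.61  1.95  0.57  0.7  -0.52]
```

View pics/b1_top.png

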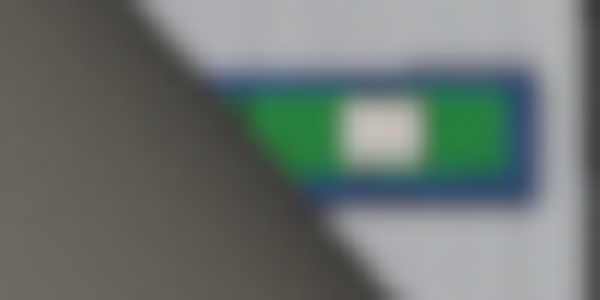

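View pics/b1_scene.png

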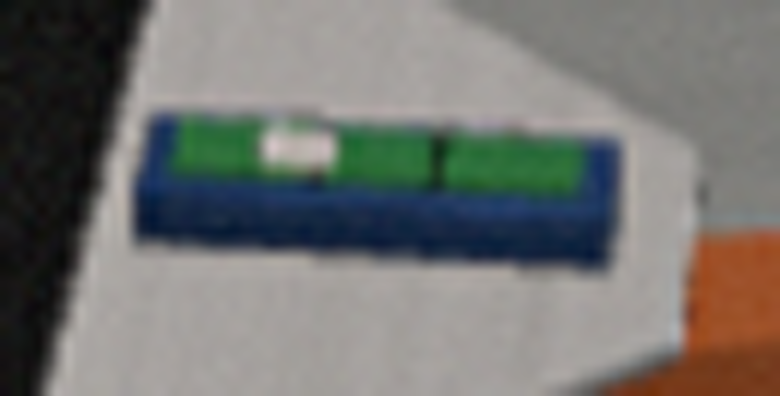

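The bubble is moving. In the scene crop its centre is at 300 against the midpoint at 379, so about 17.5 mm remain, or roughly 32 mm of push.

Call:
apply_moves([
  {"xyz":[0,-0.003,0],"turn":0},
  {"xyz":[0,-0.003,0],"turn":0},
  {"xyz":[0,-0.003,0],"turn":0},
  {"xyz":[0,-0.003,0],"turn":0},
  {"xyz":[0,-0.003,0],"turn":0},
  {"xyz":[0,-0.003,0],"turn":0},
  {"xyz":[0,-0.003,0],"turn":0},
  {"xyz":[0,-0.003,0],"turn":0},
  {"xyz":[0,-0.002,0],"turn":0},
  {"xyz":[0,0,0],"turn":0},
  {"xyz":[0,0,0],"turn":0},
])

```text
clock: 23.53
tcp_pos: [0.5561, -0.059, 0.1909]
orientation: [-2.203, -2.237, -0.004]
contact_force: [0.4, 8.6, 3.7]
grip_width: 0.0291
```

```bash
python3 - <<'E'
from h import *
st(); bubble("b2")
E
```

```text
t 23.5333 tcp [ 0.5561 -0.059   0.1909] yaw 1.5862 tilt [0.0009 0.0031] F [0.4 8.6 3.7] w 0.0291 q [ 0.46  0.66 -0.61  1.95  0.56  0.7  -0.47]
```

View pics/b2_top.png

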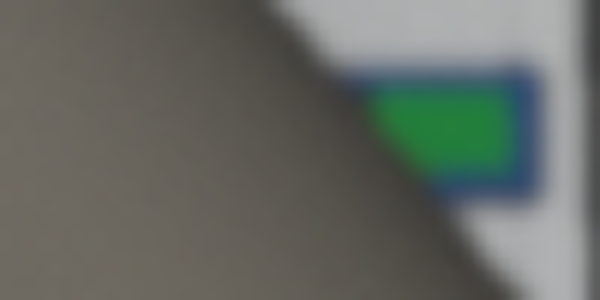

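View pics/b2_scene.png

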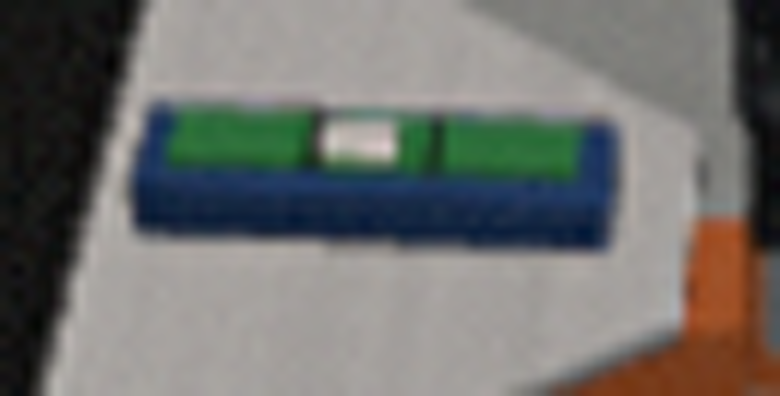

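The bubble is at 359 and the line midpoint at 374, so about 3.4 mm remain. Pushing 6 mm more.

Call:
apply_moves([
  {"xyz":[0,-0.002,0],"turn":0},
  {"xyz":[0,-0.002,0],"turn":0},
  {"xyz":[0,-0.002,0],"turn":0},
  {"xyz":[0,0,0],"turn":0},
  {"xyz":[0,0,0],"turn":0},
  {"xyz":[0,0,0],"turn":0},
])

```text
clock: 24.13
tcp_pos: [0.5561, -0.0648, 0.1909]
orientation: [-2.203, -2.238, -0.005]
contact_force: [-0.1, 9.6, 4.8]
grip_width: 0.0293
```

```bash
python3 - <<'E'
from h import *
st(); bubble("b3")
E
```

```text
t 24.1333 tcp [ 0.5561 -0.0648  0.1909] yaw 1.5864 tilt [0.0008 0.0032] F [-0.1  9.6  4.8] w 0.0293 q [ 0.47  0.66 -0.61  1.95  0.56  0.71 -0.46]
```

View pics/b3_scene.png

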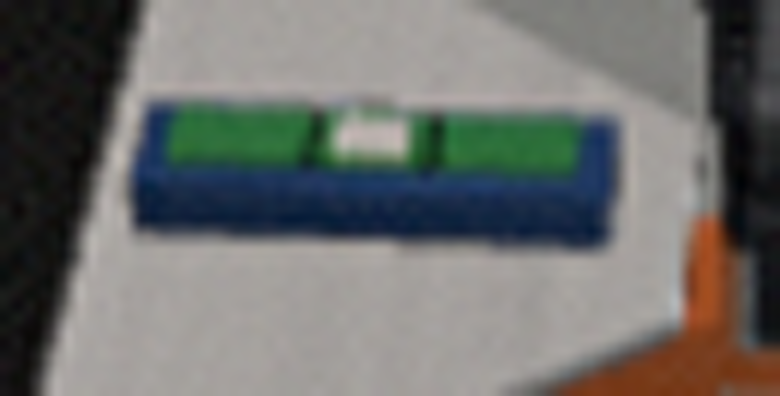

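The bubble is centred: 372 against the midpoint at 373. Letting go of the tab and rising.

Call:
apply_moves([
  {"xyz":[0,0,0],"turn":0},
  {"xyz":[0,0,0],"turn":0},
  {"xyz":[0,0,0],"turn":0},
  {"xyz":[0,0,0],"turn":0},
  {"xyz":[0,0,0],"turn":0},
  {"xyz":[0,0,0],"turn":0},
  {"xyz":[0,0.001,0.01],"turn":0},
  {"xyz":[0,0.002,0.02],"turn":0},
  {"xyz":[0,0.005,0.03],"turn":0},
  {"xyz":[0,0.01,0.03],"turn":0},
  {"xyz":[0,0.03,0.03],"turn":0},
  {"xyz":[0,0.03,0],"turn":0},
], claw=-1)

```text
clock: 25.23
tcp_pos: [0.5579, 0.0108, 0.3164]
orientation: [2.206, 2.227, 0.01]
contact_force: [1.9, 0.8, 0.6]
grip_width: 0.0853
```

Call:
apply_moves([
  {"xyz":[-0.005,0.03,0],"turn":0.1},
  {"xyz":[-0.005,0.03,0],"turn":-0.11},
  {"xyz":[-0.005,0.03,0],"turn":-0.11},
  {"xyz":[-0.005,0.03,0],"turn":-0.11},
  {"xyz":[-0.005,0.03,0],"turn":-0.11},
  {"xyz":[-0.005,0.03,0],"turn":-0.11},
  {"xyz":[-0.005,0.03,0],"turn":-0.11},
  {"xyz":[-0.005,0.03,0],"turn":-0.11},
  {"xyz":[-0.005,0.03,0],"turn":-0.11},
  {"xyz":[0,0.02,0],"turn":-0.11},
  {"xyz":[0,0.02,0],"turn":-0.11},
  {"xyz":[0,0,0],"turn":-0.11},
])

```text
clock: 26.23
tcp_pos: [0.5093, 0.3256, 0.3115]
orientation: [-3.049, -0.738, -0.002]
contact_force: [-1.1, 0.9, 0.4]
grip_width: 0.0855
```

```bash
python3 - <<'E'
from h import *
st(); bubble("b4")
S=grab_frame("scene")
cv2.imwrite("pics/s13.png",S[:,:,::-1])
T=grab_frame("top")
cv2.imwrite("pics/t13.png",T[:,:,::-1])
E
```

```text
t 26.2333 tcp [0.5093 0.3256 0.3115] yaw 0.4746 tilt [0.0004 0.0044] F [-1.1  0.9  0.4] w 0.0855 q [-0.29  0.51 -0.51  1.79  0.3   0.92 -2.02]
```

View pics/b4_top.png

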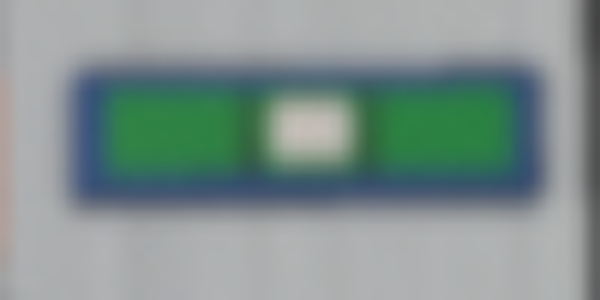

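View pics/b4_scene.png

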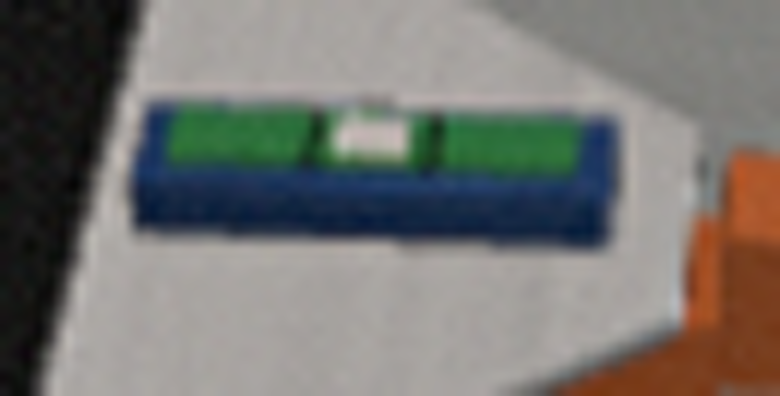

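View pics/s13.png

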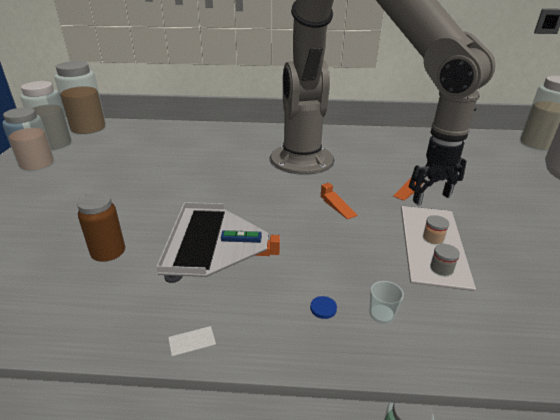

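View pics/t13.png

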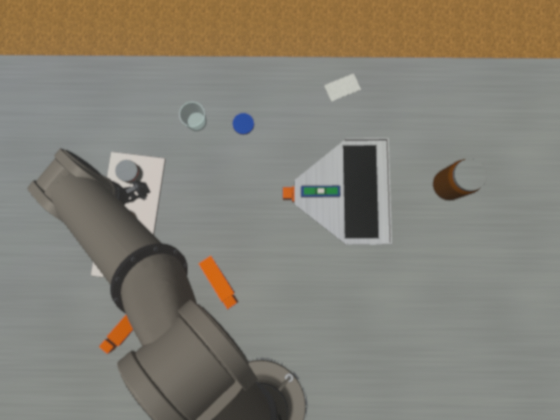

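After release the bubble is still centred in both views (top: 310 against the line midpoint at 309). The jars are where I left them on the board. Next I'm fetching the grain jar.

Call:
apply_moves([
  {"xyz":[0.02,0.006,0],"turn":-0.1},
  {"xyz":[0.02,0.006,0],"turn":-0.1},
  {"xyz":[0.02,0.005,0],"turn":-0.1},
  {"xyz":[0.02,0.005,0],"turn":-0.1},
  {"xyz":[0.02,0.005,0],"turn":-0.075},
  {"xyz":[0,0,0],"turn":0},
  {"xyz":[0,0,0],"turn":0},
])

```text
clock: 27.02
tcp_pos: [0.6119, 0.3462, 0.3098]
orientation: [3.141, -0.0, -0.0]
contact_force: [-0.1, 0.1, -0.2]
grip_width: 0.0855
```

```bash
python3 - <<'E'
from h import *
st()
S=grab_frame("scene")
for X in [(.61,.3525),(.4833,.363)]:
  for z in(.01,.07):
    for a in np.linspace(0,6.28,40):
        u=proj("scene",np.array([X[0]+.029*np.cos(a),X[1]+.029*np.sin(a),z])).round().astype(int); S[u[1],u[0]]=(255,0,0)
crop("scene",380,180,490,290,5,"s14.png",S)
E
```

```text
t 27.0167 tcp [0.6119 0.3462 0.3098] yaw -0.0003 tilt [-0.0003 -0.0006] F [-0.1  0.1 -0.2] w 0.0855 q [-0.36  0.64 -0.36  1.54  0.25  1.01 -2.36]
```

View pics/s14.png

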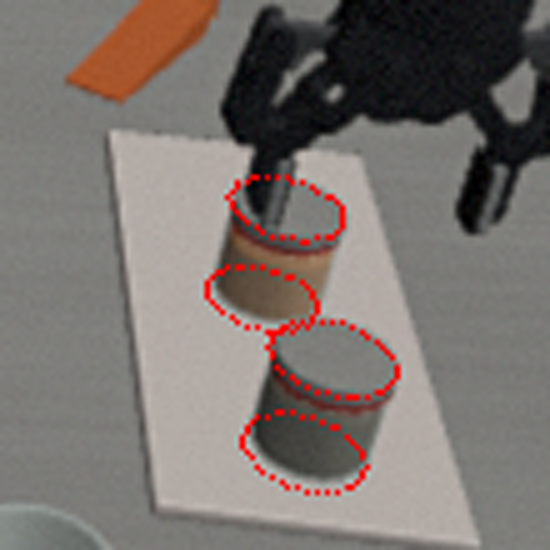

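The jars match their placed positions. Correcting by (-2, +6) mm and gripping.

Call:
apply_moves([
  {"xyz":[-0.0015,0.006,0],"turn":0},
  {"xyz":[0,0,-0.02],"turn":0},
  {"xyz":[0,0,-0.025],"turn":0},
  {"xyz":[0,0,-0.025],"turn":0},
  {"xyz":[0,0,-0.02],"turn":0},
  {"xyz":[0,0,-0.013],"turn":0},
  {"xyz":[0,0,-0.006],"turn":0},
  {"xyz":[0,0,0],"turn":0},
  {"xyz":[0,0,0],"turn":0},
])

```text
clock: 27.82
tcp_pos: [0.6096, 0.3539, 0.2021]
orientation: [-3.141, 0.001, -0.001]
contact_force: [0.2, 0.7, 0.5]
grip_width: 0.0856
```

Call:
apply_moves([
  {"xyz":[0,0,0],"turn":0},
  {"xyz":[0,0,0],"turn":0},
  {"xyz":[0,0,0],"turn":0},
  {"xyz":[0,0,0],"turn":0},
  {"xyz":[0,0,0],"turn":0},
  {"xyz":[0,0,0],"turn":0},
  {"xyz":[0,0,0],"turn":0},
], claw=1, squeeze=40)

```text
clock: 28.4
tcp_pos: [0.61, 0.3537, 0.2029]
orientation: [-3.141, 0.002, -0.003]
contact_force: [-1.4, -1.7, 7.2]
grip_width: 0.0568
```

Call:
apply_moves([
  {"xyz":[0,0,0.02],"turn":0},
  {"xyz":[0,0,0.025],"turn":0},
  {"xyz":[0,0,0.03],"turn":0},
  {"xyz":[0,0,0.03],"turn":0},
  {"xyz":[0,0,0.015],"turn":0},
  {"xyz":[0,0,0],"turn":0},
])

```text
clock: 28.9
tcp_pos: [0.6103, 0.3543, 0.3258]
orientation: [-3.138, 0.002, -0.009]
contact_force: [0.3, 0.4, -2.7]
grip_width: 0.0571
```

Call:
apply_moves([
  {"xyz":[0,-0.02,0],"turn":0},
  {"xyz":[0,-0.03,0],"turn":0},
  {"xyz":[0,-0.03,0],"turn":0},
  {"xyz":[0,-0.03,0],"turn":0},
  {"xyz":[0,-0.03,0],"turn":0},
  {"xyz":[0,-0.03,0],"turn":0},
  {"xyz":[0,-0.03,0],"turn":0},
  {"xyz":[0,-0.03,0],"turn":0},
  {"xyz":[0,-0.03,0],"turn":0},
  {"xyz":[0,-0.03,0],"turn":0},
  {"xyz":[0,-0.03,0],"turn":0},
  {"xyz":[0.003,-0.03,0],"turn":0},
])

```text
clock: 29.9
tcp_pos: [0.6111, 0.0019, 0.3192]
orientation: [3.141, -0.001, -0.006]
contact_force: [0.7, -0.1, -3.2]
grip_width: 0.057
```

Call:
apply_moves([
  {"xyz":[0,-0.03,0],"turn":0},
  {"xyz":[0,-0.03,0],"turn":0},
  {"xyz":[0,-0.03,0],"turn":0},
  {"xyz":[0,-0.03,0],"turn":0},
  {"xyz":[0,-0.03,0],"turn":0},
  {"xyz":[0,-0.03,0],"turn":0},
  {"xyz":[0,-0.03,0],"turn":0},
  {"xyz":[0,-0.03,0],"turn":0},
  {"xyz":[0,-0.022,0],"turn":0},
  {"xyz":[0,0,0],"turn":0},
  {"xyz":[0,0,0],"turn":0},
  {"xyz":[0,0,0],"turn":0},
])

```text
clock: 30.9
tcp_pos: [0.612, -0.2576, 0.3196]
orientation: [-3.14, 0.001, 0.003]
contact_force: [0.7, 0.1, -3.3]
grip_width: 0.0568
```

```bash
python3 - <<'E'
from h import *
st()
T=cv2.imread("pics/t13.png")
crop("top",330,130,400,250,5,"t14.png",T[:,:,::-1])
S13=cv2.imread("pics/s13.png"); crop("scene",150,190,290,290,5.6,"s15b.png",S13[:,:,::-1])
crop("scene",150,170,290,290,5,"s15.png")
E
```

```text
t 30.9 tcp [ 0.612  -0.2576  0.3196] yaw -0.0005 tilt [-0.0022  0.0017] F [ 0.7  0.1 -3.3] w 0.0568 q [ 0.51  0.56 -0.28  1.64  0.18  0.97 -1.41]
```

View pics/t14.png

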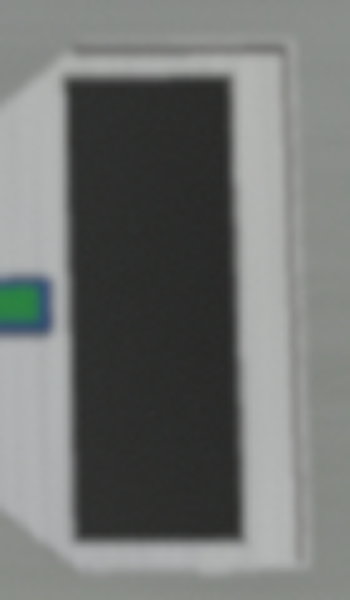

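View pics/s15.png

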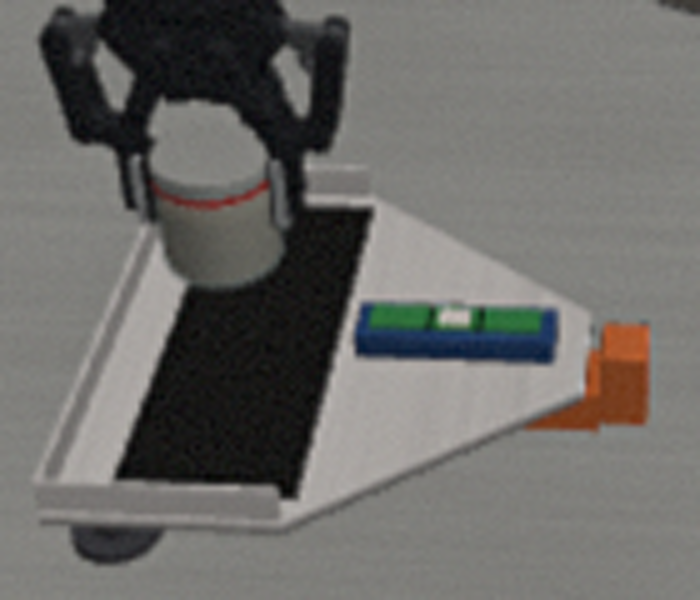

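View pics/s15b.png

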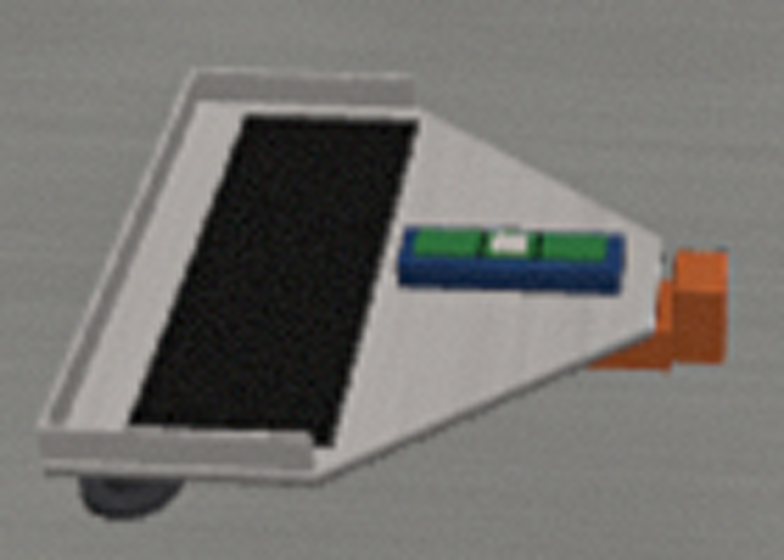

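```bash
python3 - <<'E'
from h import *
t=lambda x,y:(330+x/5-.4,130+y/5-.4); s=lambda x,y:(150+x/5.6-.4,190+y/5.6-.4)
P4=[tri(s(*a),t(*b)) for a,b in[((420,122),(76,541)),((246,118),(242,540)),((334,446),(66,80))]]
for p in P4: print(p)
print(np.mean([plane("top",t(*b),.041) for b in[(76,541),(242,540),(66,80),(232,77)]],0))
E
```

```text
(array([ 0.43607893, -0.21733125,  0.04204133]), np.float64(0.6731934736489676))
(array([ 0.43718363, -0.30578686,  0.04083302]), np.float64(0.25955786896268945))
(array([ 0.68278921, -0.2140255 ,  0.04092106]), np.float64(0.654358203975689))
[ 0.56045357 -0.26152948  0.041     ]
```

The mat's top is at z≈0.041, centred at (0.560, -0.2605). The bubble is still centred. Lowering the grain jar.

Call:
apply_moves([
  {"xyz":[0.001,-0.002,-0.02],"turn":0},
  {"xyz":[0,0,-0.02],"turn":0},
  {"xyz":[0,0,-0.02],"turn":0},
  {"xyz":[0,0,-0.012],"turn":0},
  {"xyz":[0,0,-0.007],"turn":0},
  {"xyz":[0,0,0],"turn":0},
  {"xyz":[0,0,0],"turn":0},
  {"xyz":[0,0,0],"turn":0},
])

```text
clock: 31.62
tcp_pos: [0.6141, -0.2604, 0.2434]
orientation: [3.141, -0.001, 0.003]
contact_force: [0.3, -0.1, -3.1]
grip_width: 0.0569
```

Call:
apply_moves([
  {"xyz":[0,0,-0.002],"turn":0},
  {"xyz":[0,0,-0.001],"turn":0},
  {"xyz":[0,0,0],"turn":0},
  {"xyz":[0,0,0],"turn":0},
])

```text
clock: 31.95
tcp_pos: [0.6135, -0.2606, 0.2394]
orientation: [3.141, -0.002, 0.001]
contact_force: [-0.9, -0.3, -4.1]
grip_width: 0.0574
```

Call:
apply_moves([
  {"xyz":[0,0,-0.002],"turn":0},
  {"xyz":[0,0,-0.001],"turn":0},
  {"xyz":[0,0,0],"turn":0},
  {"xyz":[0,0,0],"turn":0},
])

```text
clock: 32.28
tcp_pos: [0.6134, -0.2605, 0.236]
orientation: [-3.141, 0.002, 0.0]
contact_force: [0.4, 0.1, -3.7]
grip_width: 0.057
```

Call:
apply_moves([
  {"xyz":[0,0,-0.001],"turn":0},
  {"xyz":[0,0,0],"turn":0},
  {"xyz":[0,0,0],"turn":0},
])

```text
clock: 32.53
tcp_pos: [0.6135, -0.2605, 0.2352]
orientation: [3.142, -0.002, 0.0]
contact_force: [-0.1, 1.5, -3.4]
grip_width: 0.0571
```

Call:
apply_moves([
  {"xyz":[0,0,-0.001],"turn":0},
  {"xyz":[0,0,0],"turn":0},
  {"xyz":[0,0,0],"turn":0},
])

```text
clock: 32.78
tcp_pos: [0.6135, -0.2605, 0.2351]
orientation: [3.141, -0.002, 0.0]
contact_force: [-4.4, 1.0, 5.8]
grip_width: 0.057
```

Call:
apply_moves([
  {"xyz":[0,0,-0.001],"turn":0},
  {"xyz":[0,0,0],"turn":0},
  {"xyz":[0,0,0],"turn":0},
])

```text
clock: 33.03
tcp_pos: [0.6135, -0.2604, 0.235]
orientation: [3.141, -0.002, 0.0]
contact_force: [-5.9, 0.6, 12.7]
grip_width: 0.0572
```

Contact, with the jar seated. Easing off 1 mm, releasing and rising.

Call:
apply_moves([
  {"xyz":[0,0,0.001],"turn":0},
  {"xyz":[0,0,0],"turn":0},
])

```text
clock: 33.2
tcp_pos: [0.6135, -0.2604, 0.2351]
orientation: [3.141, -0.002, 0.0]
contact_force: [-4.1, 2.5, 6.8]
grip_width: 0.0571
```

Call:
apply_moves([
  {"xyz":[0,0,0],"turn":0},
  {"xyz":[0,0,0],"turn":0},
  {"xyz":[0,0,0],"turn":0},
  {"xyz":[0,0,0],"turn":0},
  {"xyz":[0,0,0],"turn":0},
  {"xyz":[0,0,0],"turn":0},
  {"xyz":[0,0,0.02],"turn":0},
  {"xyz":[0,0,0.03],"turn":0},
  {"xyz":[0,0,0.03],"turn":0},
  {"xyz":[0,0,0],"turn":0},
], claw=-1)

```text
clock: 34.03
tcp_pos: [0.6156, -0.261, 0.3207]
orientation: [3.138, -0.002, 0.015]
contact_force: [1.7, -0.7, 0.5]
grip_width: 0.0856
```

```bash
python3 - <<'E'
from h import *
st()
S=grab_frame("scene")
crop("scene",150,170,290,290,5,"s16.png",S)
crop("scene",380,180,490,290,5,"s16b.png",S)
E
```

```text
t 34.0333 tcp [ 0.6156 -0.261   0.3207] yaw -0.0012 tilt [ 0.0096 -0.0032] F [ 1.7 -0.7  0.5] w 0.0856 q [ 0.51  0.56 -0.28  1.63  0.18  0.96 -1.41]
```

View pics/s16.png

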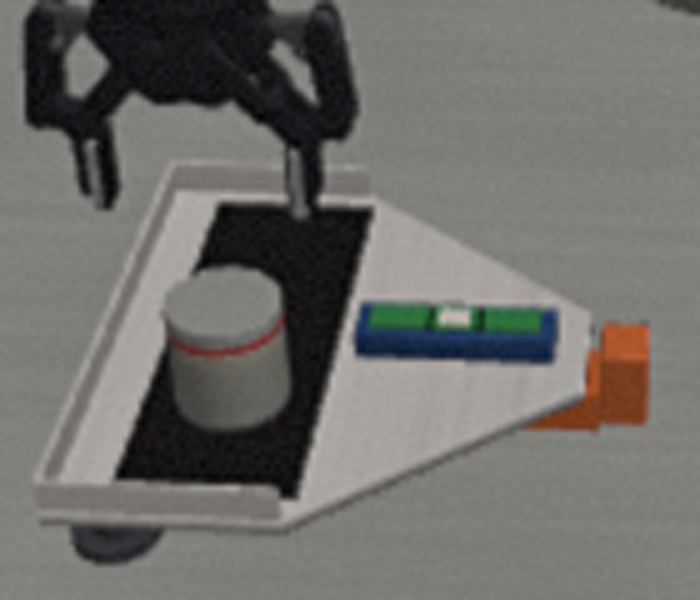

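View pics/s16b.png

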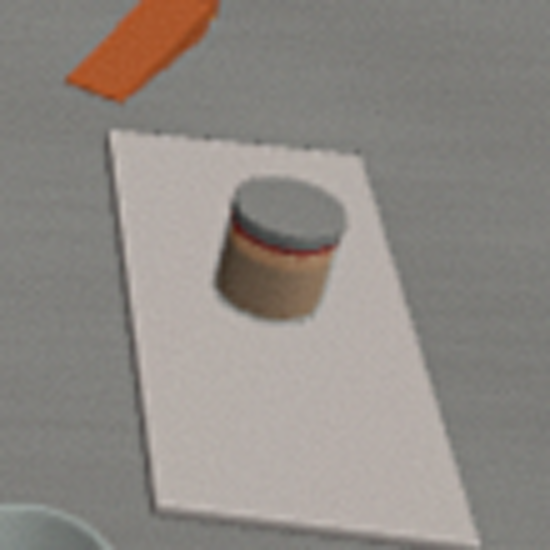

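The grain jar stands on the mat and the bubble is still centred. Fetching the orange jar, unmoved at (0.483, 0.363).

Call:
apply_moves([
  {"xyz":[0,0.02,0],"turn":0},
  {"xyz":[-0.007,0.031,0],"turn":0},
  {"xyz":[-0.007,0.031,0],"turn":0},
  {"xyz":[-0.007,0.031,0],"turn":0},
  {"xyz":[-0.007,0.031,0],"turn":0},
  {"xyz":[-0.007,0.031,0],"turn":0},
  {"xyz":[-0.007,0.031,0],"turn":0},
  {"xyz":[-0.007,0.031,0],"turn":0},
  {"xyz":[-0.007,0.031,0],"turn":0},
  {"xyz":[-0.007,0.031,0],"turn":0},
  {"xyz":[-0.007,0.031,0],"turn":0},
  {"xyz":[-0.007,0.031,0],"turn":0},
])

```text
clock: 35.08
tcp_pos: [0.5356, 0.1018, 0.3134]
orientation: [3.141, -0.002, -0.002]
contact_force: [0.2, -0.5, -0.9]
grip_width: 0.0856
```

Call:
apply_moves([
  {"xyz":[-0.007,0.031,0],"turn":0},
  {"xyz":[-0.007,0.031,0],"turn":0},
  {"xyz":[-0.007,0.031,0],"turn":0},
  {"xyz":[-0.007,0.031,0],"turn":0},
  {"xyz":[-0.007,0.031,0],"turn":0},
  {"xyz":[-0.007,0.031,0],"turn":0},
  {"xyz":[-0.007,0.031,0],"turn":0},
  {"xyz":[-0.0045,0.03,0],"turn":0},
  {"xyz":[0,0.0155,0],"turn":0},
  {"xyz":[0,0,0],"turn":0},
  {"xyz":[0,0,0],"turn":0},
])

```text
clock: 36.0
tcp_pos: [0.4829, 0.3631, 0.3133]
orientation: [3.141, 0.0, -0.001]
contact_force: [1.6, -0.3, -0.2]
grip_width: 0.0851
```

```bash
python3 - <<'E'
from h import *
st()
S=grab_frame("scene"); T=grab_frame("top")
crop("scene",150,170,490,300,2.3,"s17.png",S)
crop("top",240,130,400,250,5,"t17.png",T)
E
```

```text
t 36.0 tcp [0.4829 0.3631 0.3133] yaw 0.0002 tilt [-0.0009 -0.0011] F [ 1.6 -0.3 -0.2] w 0.0851 q [-0.42  0.5  -0.43  1.79  0.25  0.91 -2.53]
```

View pics/s17.png

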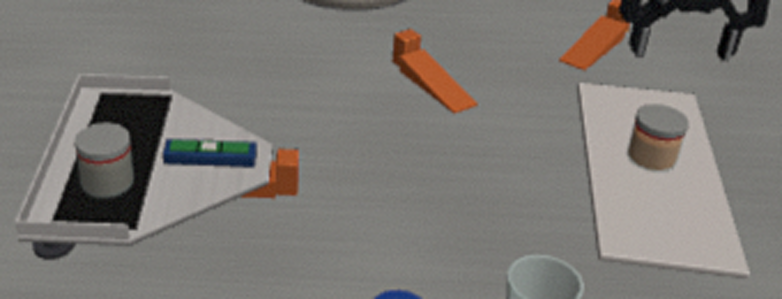

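View pics/t17.png

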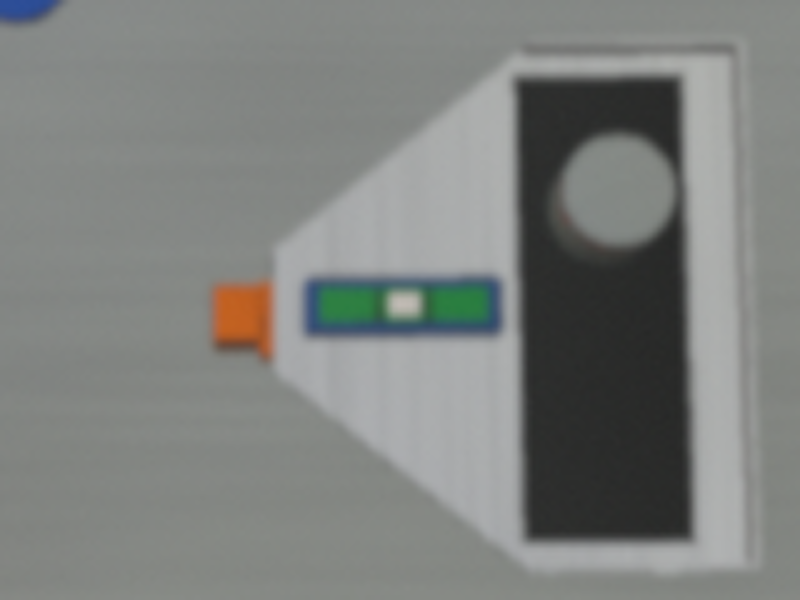

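Bubble 404 against the midpoint at 405, and the jar is well inside the mat. Gripping the orange jar.

Call:
apply_moves([
  {"xyz":[0,0,-0.02],"turn":0},
  {"xyz":[0,0,-0.025],"turn":0},
  {"xyz":[0,0,-0.025],"turn":0},
  {"xyz":[0,0,-0.02],"turn":0},
  {"xyz":[0,0,-0.014],"turn":0},
  {"xyz":[0,0,-0.008],"turn":0},
  {"xyz":[0,0,0],"turn":0},
  {"xyz":[0,0,0],"turn":0},
])

```text
clock: 36.77
tcp_pos: [0.4834, 0.3627, 0.2026]
orientation: [3.142, -0.003, 0.001]
contact_force: [-0.4, 0.2, -0.2]
grip_width: 0.0855
```

Call:
apply_moves([
  {"xyz":[0,0,0],"turn":0},
  {"xyz":[0,0,0],"turn":0},
  {"xyz":[0,0,0],"turn":0},
  {"xyz":[0,0,0],"turn":0},
  {"xyz":[0,0,0],"turn":0},
  {"xyz":[0,0,0],"turn":0},
  {"xyz":[0,0,0],"turn":0},
], claw=1, squeeze=40)

```text
clock: 37.35
tcp_pos: [0.4834, 0.3633, 0.2036]
orientation: [-3.141, 0.002, -0.003]
contact_force: [-0.3, -1.5, 6.8]
grip_width: 0.0572
```

Call:
apply_moves([
  {"xyz":[0,0,0.02],"turn":0},
  {"xyz":[0,0,0.025],"turn":0},
  {"xyz":[0,0,0.03],"turn":0},
  {"xyz":[0,0,0.03],"turn":0},
  {"xyz":[0,0,0.015],"turn":0},
  {"xyz":[0,0,0],"turn":0},
])

```text
clock: 37.85
tcp_pos: [0.4837, 0.364, 0.3263]
orientation: [-3.137, 0.002, -0.009]
contact_force: [0.8, 0.4, -2.3]
grip_width: 0.0576
```

Call:
apply_moves([
  {"xyz":[0.002,-0.02,0],"turn":0},
  {"xyz":[0.002,-0.03,0],"turn":0},
  {"xyz":[0.002,-0.03,0],"turn":0},
  {"xyz":[0.002,-0.03,0],"turn":0},
  {"xyz":[0.002,-0.03,0],"turn":0},
  {"xyz":[0.002,-0.03,0],"turn":0},
  {"xyz":[0.002,-0.03,0],"turn":0},
  {"xyz":[0.002,-0.03,0],"turn":0},
  {"xyz":[0.002,-0.03,0],"turn":0},
  {"xyz":[0.002,-0.03,0],"turn":0},
  {"xyz":[0.001,-0.03,0],"turn":0},
  {"xyz":[0,-0.03,0],"turn":0},
])

```text
clock: 38.85
tcp_pos: [0.5032, 0.0113, 0.3208]
orientation: [3.141, -0.002, -0.003]
contact_force: [1.0, 0.1, -2.3]
grip_width: 0.0573
```

Call:
apply_moves([
  {"xyz":[0,-0.03,0],"turn":0},
  {"xyz":[0,-0.03,0],"turn":0},
  {"xyz":[0,-0.03,0],"turn":0},
  {"xyz":[0,-0.03,0],"turn":0},
  {"xyz":[0,-0.03,0],"turn":0},
  {"xyz":[0,-0.03,0],"turn":0},
  {"xyz":[0,-0.03,0],"turn":0},
  {"xyz":[0,-0.03,0],"turn":0},
  {"xyz":[0,-0.024,0],"turn":0},
  {"xyz":[0,-0.01,0],"turn":0},
  {"xyz":[0,0,0],"turn":0},
  {"xyz":[0,0,0],"turn":0},
])

```text
clock: 39.85
tcp_pos: [0.5036, -0.2604, 0.321]
orientation: [-3.14, 0.002, 0.003]
contact_force: [-0.2, 1.5, -1.8]
grip_width: 0.0572
```

```bash
python3 - <<'E'
from h import *
st()
crop("scene",150,170,290,290,5,"s18.png")
E
```

```text
t 39.85 tcp [ 0.5036 -0.2604  0.321 ] yaw -0.0014 tilt [-0.0017  0.0014] F [-0.2  1.5 -1.8] w 0.0572 q [ 0.57  0.41 -0.26  1.88  0.13  0.87 -1.32]
```

View pics/s18.png

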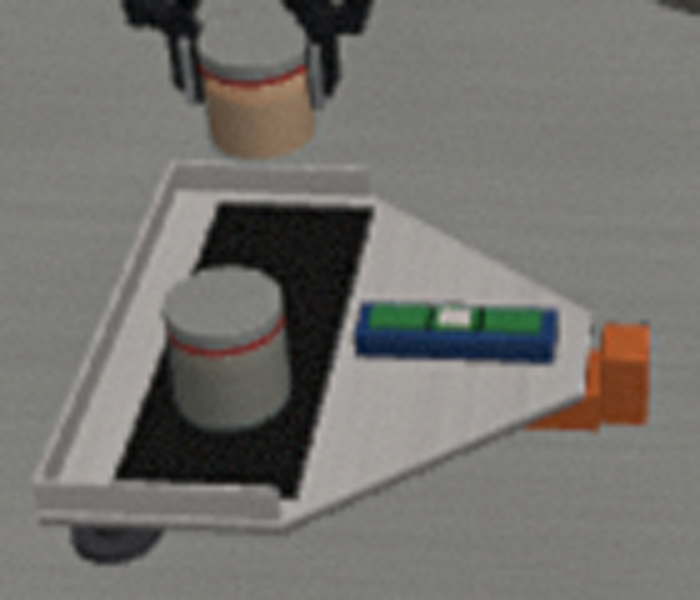

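The jar is over the free half of the mat. Lowering.

Call:
apply_moves([
  {"xyz":[0,0,-0.02],"turn":0},
  {"xyz":[0,0,-0.02],"turn":0},
  {"xyz":[0,0,-0.02],"turn":0},
  {"xyz":[0,0,-0.012],"turn":0},
  {"xyz":[0,0,-0.007],"turn":0},
  {"xyz":[0,0,-0.002],"turn":0},
  {"xyz":[0,0,0],"turn":0},
  {"xyz":[0,0,0],"turn":0},
  {"xyz":[0,0,0],"turn":0},
])

```text
clock: 40.65
tcp_pos: [0.5045, -0.2611, 0.2422]
orientation: [3.141, -0.001, 0.003]
contact_force: [-0.3, -1.1, -3.0]
grip_width: 0.0574
```

Call:
apply_moves([
  {"xyz":[0,0,-0.001],"turn":0},
  {"xyz":[0,0,-0.001],"turn":0},
  {"xyz":[0,0,0],"turn":0},
  {"xyz":[0,0,0],"turn":0},
])

```text
clock: 40.98
tcp_pos: [0.504, -0.2611, 0.2393]
orientation: [3.141, -0.002, 0.0]
contact_force: [-0.1, 0.3, -2.2]
grip_width: 0.0568
```

Call:
apply_moves([
  {"xyz":[0,0,-0.001],"turn":0},
  {"xyz":[0,0,-0.001],"turn":0},
  {"xyz":[0,0,0],"turn":0},
  {"xyz":[0,0,0],"turn":0},
])

```text
clock: 41.32
tcp_pos: [0.5039, -0.261, 0.237]
orientation: [-3.141, 0.002, 0.0]
contact_force: [-0.1, -0.2, -2.5]
grip_width: 0.057
```

Call:
apply_moves([
  {"xyz":[0,0,-0.001],"turn":0},
  {"xyz":[0,0,0],"turn":0},
  {"xyz":[0,0,0],"turn":0},
])

```text
clock: 41.57
tcp_pos: [0.504, -0.261, 0.2361]
orientation: [-3.142, 0.002, 0.0]
contact_force: [-0.0, 0.1, -3.0]
grip_width: 0.0574
```

Call:
apply_moves([
  {"xyz":[0,0,-0.001],"turn":0},
  {"xyz":[0,0,0],"turn":0},
  {"xyz":[0,0,0],"turn":0},
])

```text
clock: 41.82
tcp_pos: [0.504, -0.261, 0.2358]
orientation: [3.141, -0.002, 0.0]
contact_force: [-2.8, 1.2, 6.2]
grip_width: 0.0573
```

Contact at 6 N. Releasing, rising and moving clear.

Call:
apply_moves([
  {"xyz":[0,0,0],"turn":0},
  {"xyz":[0,0,0],"turn":0},
  {"xyz":[0,0,0],"turn":0},
  {"xyz":[0,0,0],"turn":0},
  {"xyz":[0,0,0],"turn":0},
  {"xyz":[0,0,0],"turn":0},
  {"xyz":[0,0,0.02],"turn":0},
  {"xyz":[0,0,0.03],"turn":0},
  {"xyz":[0,0,0.03],"turn":0},
  {"xyz":[0,0,0.03],"turn":0},
  {"xyz":[0,0,0.02],"turn":0},
  {"xyz":[0,0.02,0],"turn":0},
], claw=-1)

```text
clock: 42.82
tcp_pos: [0.5048, -0.245, 0.3701]
orientation: [3.136, -0.011, 0.012]
contact_force: [1.0, -1.7, 0.5]
grip_width: 0.0855
```

Call:
apply_moves([
  {"xyz":[0,0.03,0],"turn":0},
  {"xyz":[0,0.03,0],"turn":0},
  {"xyz":[0,0.03,0],"turn":0},
  {"xyz":[0,0.03,0],"turn":0},
  {"xyz":[0,0.03,0],"turn":0},
  {"xyz":[0,0.03,0],"turn":0},
  {"xyz":[0,0.03,0],"turn":0},
  {"xyz":[0,0.03,0],"turn":0},
  {"xyz":[0,0.03,0],"turn":0},
  {"xyz":[0,0.03,0],"turn":0},
  {"xyz":[0,0.03,0],"turn":0},
  {"xyz":[0,0.03,0],"turn":0},
])

```text
clock: 43.82
tcp_pos: [0.5037, 0.1204, 0.3653]
orientation: [3.141, -0.002, 0.0]
contact_force: [0.6, 0.3, -0.7]
grip_width: 0.0858
```

Call:
apply_moves([
  {"xyz":[0,0.03,0],"turn":0},
  {"xyz":[0,0.03,0],"turn":0},
  {"xyz":[0,0.03,0],"turn":0},
  {"xyz":[0,0,0],"turn":0},
  {"xyz":[0,0,0],"turn":0},
  {"xyz":[0,0,0],"turn":0},
  {"xyz":[0,0,0],"turn":0},
])

```text
clock: 44.4
tcp_pos: [0.5042, 0.2076, 0.365]
orientation: [3.141, -0.005, -0.0]
contact_force: [0.8, -0.1, -0.4]
grip_width: 0.0851
```

```bash
python3 - <<'E'
from h import *
st()
S=grab_frame("scene"); T=grab_frame("top")
cv2.imwrite("pics/s19f.png",S[:,:,::-1])
crop("scene",150,170,290,290,5,"s19.png",S)
crop("top",240,130,400,250,5,"t19.png",T)
E
```

```text
t 44.4 tcp [0.5042 0.2076 0.365 ] yaw -0.0029 tilt [-0.0002 -0.001 ] F [ 0.8 -0.1 -0.4] w 0.0851 q [-0.12  0.35 -0.48  1.88  0.19  0.96 -2.25]
```

View pics/s19.png

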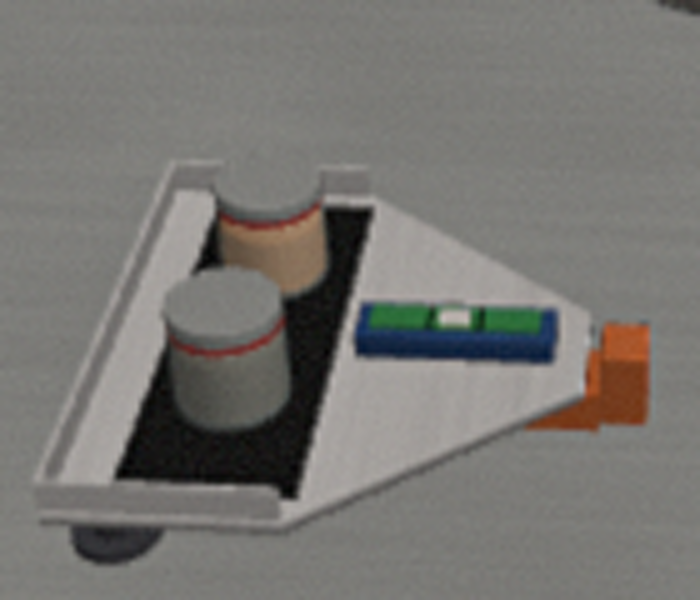

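View pics/t19.png

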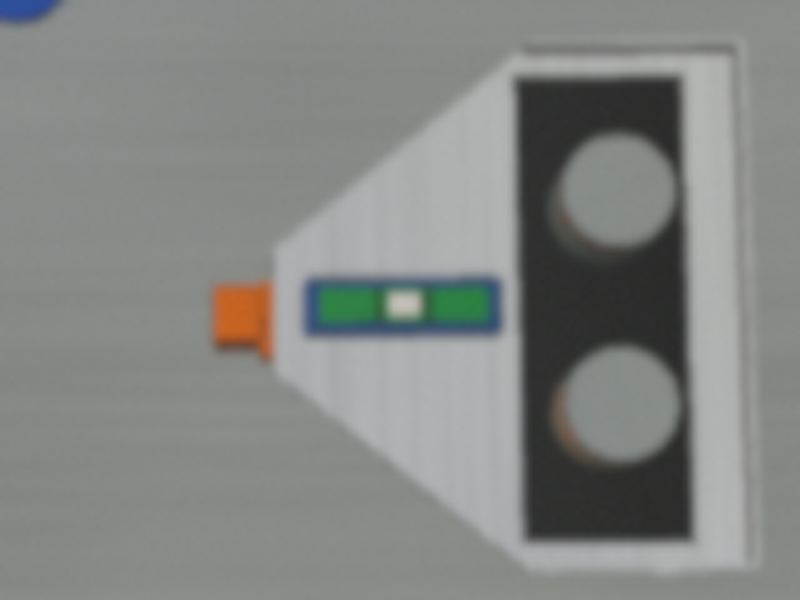

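View pics/s19f.png

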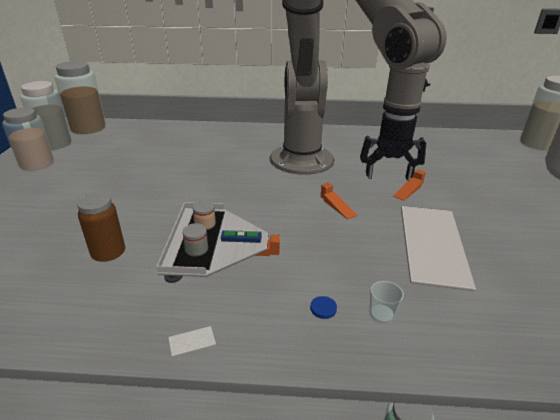

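Both jars stand upright on the mat, at top (364,168) and (364,211). The bubble is centred between its lines (404 against 405). The cup, lid and tall jar are where they started, and the gripper is touching nothing. Handing in.

```bash
python3 - <<'E'
from h import *
print(r.hand_in())
E
```

```text
the job is handed in; nothing more can be done
None
```

The job is done as asked and handed in after about 44 s of the 210 s allowed; no verdict was reported.

- **Jars set aside:** only two small jars were present, pale grain and orange. I stood both upright on the white board before touching the wedge.
- **Wedge:** of the three orange wedges I took the one farthest from the base. I pushed it under the low foot until the bubble was centred, which took about 10 N, then let go.
- **Jars on the mat:** I then stood both jars upright on the black mat.

**Last checks:**
- **Level:** after release and with both jars on the mat, the bubble was centred between its lines, within about 1 mm in both views.
- **Jars:** both were upright and inside the mat's edges.
- **Bystanders:** the tall jar, blue lid and glass cup had not visibly moved.
- **Arm:** the gripper was clear of everything.

No check failed or disagreed, and no jar had been knocked aside in any picture I took. The contact reading reached about 13 N while seating the grain jar on the mat, and the bubble stayed centred afterwards.

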